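# Tighten a probe gland: finger-tight, then a quarter turn with the spanner

## Task

Fix the probe in the sensor enclosure: with the gripper's fingers run the brass gland nut down clockwise until it is finger-tight, then use the large open spanner to tighten it exactly a quarter turn further. Do not back the nut off again; take the spanner off, lay it flat on the bench clear of the enclosure's board, and leave the small spanner and the screwdriver where they are.

Things in the scene. Friction and masses are not known exactly. Their poses are not given: they have to be found in the camera images.
- enclosure: Grey cast sensor enclosure bolted to a 210 x 192 mm plywood board on 6 mm rubber feet, immovable. Origin: under its middle, at the feet's soles; z up, x from the side with the blank aluminium plate to the side with two capped ports. Box 156 (x) x 136 (y) mm; flat lid 162 x 142 mm with its top 80 mm above the origin, bare but for the gland in its middle. Yaw within 0.25 rad.
- nut_mid (a point): Brass hexagon gland nut on the lid, axis vertical. Point on its axis at the hexagon's half height, 15 mm above the lid; it turns with the nut but keeps its height. Hexagon 46 mm across flats, 53 across corners, 24 mm high (3 to 27 mm above the lid), then a 9 mm dome. Its x axis is square to two flats. Clockwise from above tightens; turned backward it comes loose easily.
- stripe (a point): White paint stripe in the middle of one flat of the nut (the -x flat of nut_mid), 23 mm from the axis.
- probe_top (a point): Top of the fixed steel probe that stands on the nut's axis, 71 mm above the lid; the probe is 12 mm thick, its head 17 mm. Under the nut is a round rubber foot, 43 mm across and 3 mm high.
- seal (a joint): How far the nut has nipped the seal inside the gland, rad: 0 until it reaches it, 0.15 when finger-tight; unseen from outside. At the start the nut is loose by an unknown 1.2 to 2.4 rad. It turns at 0.05 N m down to the seal, at 0.22 N m over the last 0.15 rad to finger-tight, and from there only at 1.9 N m, too much for the fingers.
- clamp (a joint): How far the nut has been tightened past finger-tight, rad clockwise: 0 until then, 1.57 after a quarter turn, stop at 2.8. Moves only under 1.9 N m, and stays where it is left.
- spanner: The large open-ended steel spanner, loose, 0.24 to 0.38 kg, a flat plate 10 mm thick, 188 mm long. Origin: on its underside in the middle of the jaw, where the nut's axis belongs; z up; x out of the jaw's mouth, the handle along -x. It starts flat on the bench in front of or right of the enclosure, handle to the right (-y) within 0.2 rad. Centre of mass about 45 mm behind the origin.
- jaw (a point): Middle of the large spanner's jaw, 5 mm above the body's origin. Jaw 48.5 mm wide, its faces along x, closed 28 mm behind this point, prongs to 28 mm ahead of it, mouth flared over the last 6 mm; head 77 mm across. Round the nut and flat on the lid it holds the lowest 7 mm of the hexagon with 0.1 rad of free play either way and stays when let go, handle jutting over the lid's edge.
- handle (a point): Middle of the large spanner's handle, 105 mm behind the jaw's middle (-x), 5 mm above the underside. The handle is 24 mm wide, straight from 55 to 160 mm behind the jaw's middle.
- small_spanner: A smaller open spanner, 32 mm jaw (too small for the nut), 154 mm long, 10 mm thick, loose, lying at the other of the two spanner places. Same axes. Leave it alone.
- screwdriver: Torque screwdriver, 155 mm long, 21 mm thick, lying loose on the green mat left of the enclosure. Origin: middle of its underside. Leave it alone.

How it is judged:
On the way, in this order (a step that is already met when the one before it is completed fails the run):
1. the nut has been run down finger-tight with the fingers, the spanner still away from it (value of joint seal above 0.12 rad and value of joint clamp below 0.2 rad and horizontal distance between jaw and nut_mid above 0.1 m), for 0.2 s.
2. the large spanner lies flat with its jaw round the nut (within 7 mm of its axis), the nut not yet tightened further (horizontal distance between jaw and nut_mid below 0.007 m and height (world z) of spanner between 0.076 and 0.094 m and angle between spanner's own z axis and vertical below 0.12 rad and value of joint clamp below 0.25 rad), for 0.2 s.
3. the nut has been turned a quarter turn (75 to 105 degrees) past finger-tight with the spanner round it (value of joint clamp between 1.31 and 1.83 rad and horizontal distance between jaw and nut_mid below 0.012 m and height (world z) of spanner between 0.076 and 0.098 m), for 0.1 s.
At the end, for the whole second after the job is handed in: Nut 75 to 105 degrees past finger-tight and not backed off (its stripe then 17 degrees or less from square to the enclosure's x); large spanner flat and still on the bench, within 6 mm of it, jaw over 125 mm from the nut in plan; small spanner and screwdriver within 30 mm of their places (value of joint clamp between 1.31 and 1.83 rad and value of joint seal above 0.12 rad and angle between the x axis of nut_mid and the x axis of enclosure, either way round above 1.27 rad and horizontal distance between jaw and nut_mid above 0.125 m and height (world z) of spanner below 0.006 m and angle between spanner's own z axis and vertical below 0.05 rad and linear speed of spanner below 0.02 m/s); the robot touches nothing.
It fails at once if the small spanner was shifted by more than 30 mm (distance of small_spanner from where it was at the start of the episode above 0.03 m).
It fails at once if the screwdriver was shifted by more than 30 mm (distance of screwdriver from where it was at the start of the episode above 0.03 m).
It also fails if it takes over 72 s, if anything falls off the work surface, if the arm or the gripper's body presses on something with over 40 N, if the wrist force passes 120 N, or if a joint passes its speed limit or range.

## Robot

A 6-joint arm with a two-finger parallel gripper is mounted at the origin on a cart in front of the work surface, level with it; the furniture and walls round the work are solid. World frame = base frame: x ahead of the robot, y to its left, z up, the work surface at z = 0. Lengths are in m, angles in rad, forces in N, time in s.
With the tool pointing down it reaches from about 0.35 to 0.975 m from the base axis. Payload 4.9 kg.
Tool frame: the origin (TCP) lies between the finger pads; the fingertips stand 19 mm ahead of it and the grasp point (between the pads) is the TCP; z points along the fingers, y is the line along which they close (so a half turn about z gives the same grasp; the last joint's range is limited). The gripper opens to 85 mm and grips with 20 to 120 N. Pads are 22 mm wide; open, the fingers measure 114 mm over their backs; the gripper's body (76 mm by 85 mm) begins 54 mm behind the grasp point. The pads swing forward as they close: fully open they stand 13 mm farther back than shut.
Start: joints at [1.077, 0.053, 1.613, -0, 1.476, -0.119], TCP at [0.229, 0.582, 0.25] pointing down, gripper open.
Joint ranges: [-3.01, 3.01], [-1.01, 2.22], [0.06, 2.58], [-1.02, 4.17], [0.09, 2.62], [-3.14, 3.14]. Speed limits (rad/s): [2.57, 2.57, 3.14, 3.14, 3.14, 3.14].

## Interface

Orientations are given as a rotation vector (axis times angle).
In Python, from station import ctrl gives the robot as it stands. The module is installed in compiled form; this text tells all that it offers.
- The arm moves only by the tool servo_tool, never from a script. Its argument "increments" is a list that holds one entry, the list of rows, each a list of 5 numbers: the finger opening in cm, from 0 to 8.54, then the shift along the tool's x, y, z in cm, then the turn about the tool's z in degrees. A call has 1 to 5 rows; each row is the pose to reach, as a shift and turn from the pose commanded when the call began, along the tool's axes at that moment; what a row does not reach only later rows make up. A row lasts 1/10 s, in which the tool goes at most 50 mm and 8.59 degrees, less where a joint would pass 70% of its speed; a pose out of reach is approached as far as the arm can. A call with a gripper value outside its range is refused whole. The fingers move at their own pace and stop on an object; "newtons" is the grip in N (left out, the last holds). Time passes only in rows, so rows that repeat a pose let the fingers close. It gives the time, the measured TCP pose, the force, the opening and the grip force at its end, in the units of the state.
- ctrl.get_obs(): the state, without advancing time (a new reading comes with each control period).
- ctrl.get_image(name): name is "scene" or "top" or "wrist"; returns a dict with "img" (480x640x3 uint8, red, green, blue), "fx", "fy", "cx", "cy" (pixels), "rvec" (rotation vector, rad) and "tvec" (3), from world to camera coordinates, as OpenCV has them; the wrist camera has in their place "mount" (4x4, takes a point from camera to tool coordinates, whose origin is the TCP and whose axes are the flange's). Camera axes: x right, y down, z forward; pixel columns grow to the right and rows downward; lengths in m; the calibration is good to about 2 mm. A picture is of the moment at which its call begins: read the wrist's pose just before it. There is no depth.
- ctrl.finish_job(): hands the job in; it is judged then, once.
The state is a dict: "t": time; "q": joint angles; "dq": joint speeds; "effort": joint torques, N m; "tool_pos": TCP position; "tool_rot": TCP orientation; "contact_force": force on the tool from outside, world axes, zero at the start; "wrist_torque": the same for the moment, N m; "opening": finger opening in m; "grip_force": force on a finger pad.
Only numpy, scipy, OpenCV 4.12 (cv2) and the standard library are available. Lean on these libraries where they do the work, as an engineer would, in place of code of your own. Each camera call takes 0.05 s, during which the arm holds its last target. There are 200 camera calls.

## Working session

There is one attempt and no reset: what is moved stays moved. The work goes in short steps, Python scripts to look and compute and a tool call to move; the robot and the scene stay as the last step left them, time stands still between calls to the robot, and variables do not carry over. Pictures are saved under pics/ and viewed, at most 10 in all, crops included, and the job is handed in when it is done.

Besides the shell and the picture viewer there is one more tool, called by a JSON object that holds its "name" and its "arguments", one argument or row to a line. servo_tool: Moves the arm, as the interface text tells. Its arguments: {"type":"object","properties":{"increments":{"type":"array"},"newtons":{"type":"number"}},"required":["increments"]}

```bash
mkdir -p pics
cat > h.py <<'E'
import numpy as np, cv2
from station import ctrl
def snap(name, fn):
    o=ctrl.get_obs(); d=ctrl.get_image(name)
    cv2.imwrite(f'pics/{fn}.png', d['img'][:,:,::-1])
    np.save(f'pics/{fn}.npy', {'d':{k:v for k,v in d.items() if k!='img'},'o':o}, allow_pickle=True)
def cam(fn):
    s=np.load(f'pics/{fn}.npy',allow_pickle=True).item(); d=s['d'];o=s['o']
    if 'mount' in d:
        T=np.eye(4);T[:3,:3]=cv2.Rodrigues(np.array(o['tool_rot'],float))[0];T[:3,3]=o['tool_pos']
        C=T@np.array(d['mount']); R=C[:3,:3];c=C[:3,3]
    else:
        R=cv2.Rodrigues(np.array(d['rvec'],float))[0].T; c=-R@np.array(d['tvec'],float).ravel()
    return d,R,c
def p2w(fn,uv,z):
    d,R,c=cam(fn); r=R@np.array([(uv[0]-d['cx'])/d['fx'],(uv[1]-d['cy'])/d['fy'],1]); return c+r*(z-c[2])/r[2]
def w2p(fn,p):
    d,R,c=cam(fn); q=R.T@(np.array(p)-c); return np.array([d['cx']+d['fx']*q[0]/q[2],d['cy']+d['fy']*q[1]/q[2]])
E
python3 - <<'E'
from h import *
snap('top','top0'); o=ctrl.get_obs(); print({k:np.round(v,3) for k,v in o.items()})
d,R,c=cam('top0'); print(d,c,R)
E
```

```text
{'t': np.float64(0.05), 'q': array([ 1.077,  0.053,  1.614, -0.   ,  1.476, -0.119]), 'dq': array([-0.002,  0.001, -0.001, -0.001, -0.002,  0.001]), 'effort': array([ 2.0000e-03, -3.9518e+01, -3.7166e+01, -0.0000e+00,  4.0000e-03,
       -0.0000e+00]), 'tool_pos': array([0.229, 0.581, 0.249]), 'tool_rot': array([-5.850e-01, -3.086e+00,  3.000e-03]), 'contact_force': array([ 0.252,  0.358, -0.993]), 'wrist_torque': array([-0.002,  0.023, -0.01 ]), 'grip_force': np.float64(0.0), 'opening': np.float64(0.085)}
{'fx': 450.8585441305668, 'fy': 450.8585441305668, 'cx': 314.6439653715016, 'cy': 240.78471179979184, 'rvec': array([ 2.11730714, -2.1483474 ,  0.17625592]), 'tvec': array([0.14670288, 0.53121593, 0.88424727])} [0.37846728 0.13774968 0.96093333] [[-0.01424032 -0.98591417  0.16664471]
 [-0.99989167  0.01466179  0.00129911]
 [-0.00372412 -0.16660815 -0.98601615]]
```

View pics/top0.png

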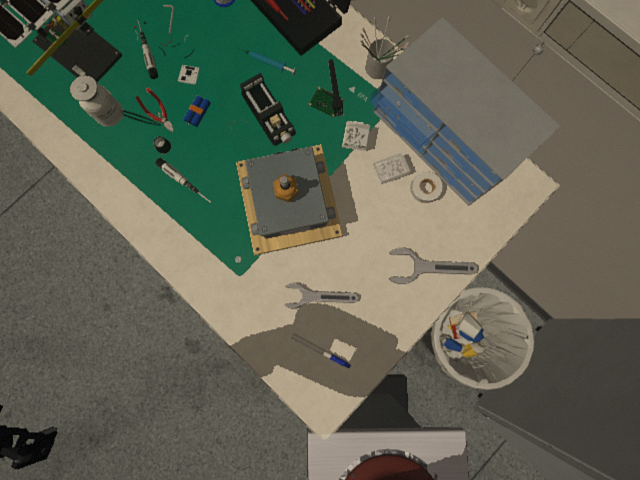

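The top view shows the enclosure at about (287,195), the large spanner right of it with its jaw at about (403,265), and the small spanner at about (297,296). The screwdriver is left of the enclosure at (182,180). I'll enlarge the middle.

Run:
```python
import cv2
a=cv2.imread('pics/top0.png')
c=cv2.resize(a[140:260,225:355],None,fx=4.6,fy=4.6,interpolation=cv2.INTER_CUBIC)
d=cv2.resize(a[235:295,375:490],None,fx=4.6,fy=4.6,interpolation=cv2.INTER_CUBIC)
d=d[:,:]
cv2.imwrite('pics/c1.png',c); cv2.imwrite('pics/c2.png',d); print(c.shape,d.shape)
```

```text
(552, 598, 3) (276, 529, 3)
```

View pics/c1.png

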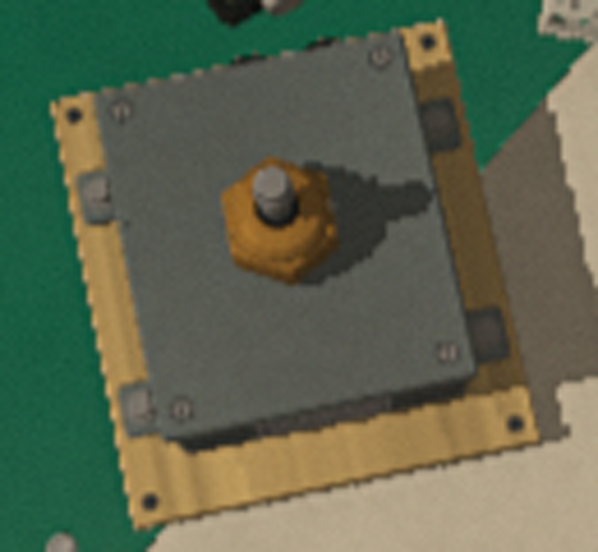

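View pics/c2.png

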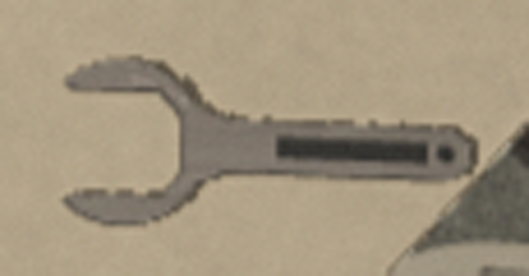

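Run:
```python
from h import *
f=lambda x,y,ox,oy:((x+.5)/4.6-.5+ox,(y+.5)/4.6-.5+oy)
L=[p2w('top0',f(x,y,225,140),.08) for x,y in [(97,93),(402,38),(472,378),(165,437)]]
L=np.array(L); m=L.mean(0); print(np.round(L,4)); print('lid c',m)
print('edges',[np.linalg.norm(L[i]-L[(i+1)%4]) for i in range(4)])
ex=(L[0]+L[1]-L[2]-L[3])[:2]; ey=(L[0]+L[3]-L[1]-L[2])[:2]
print('yaw',np.arctan2(ex[1],ex[0]),np.arctan2(-ey[0],ey[1]))
print('probe top',p2w('top0',f(272,177,225,140),.151))
H=[p2w('top0',f(x,y,225,140),.107) for x,y in [(272,157),(225,185),(325,180),(228,246)]]; print('hex pts',np.round(H,4))
for z,n,q in [(.01,'tip',(67,140)),(.01,'close',(182,139)),(.01,'hend',(477,149)),(.01,'h1',(230,146)),(.01,'h2',(430,152)),(.01,'pa',(120,60)),(.01,'pb',(120,222))]: print(n,np.round(p2w('top0',f(*q,375,235),z),4))
```

```text
[[0.6973 0.2775 0.08  ]
 [0.7209 0.1416 0.08  ]
 [0.5654 0.1133 0.08  ]
 [0.5414 0.2464 0.08  ]]
lid c [0.63126079 0.19467624 0.08      ]
edges [np.float64(0.1379369475169393), np.float64(0.15800965247784085), np.float64(0.1352349201199818), np.float64(0.15900618898776467)]
yaw 0.1886445007107694 0.17513277215557255
probe top [0.63486564 0.1947967  0.151     ]
hex pts [[0.6577 0.1979 0.107 ]
 [0.6456 0.218  0.107 ]
 [0.6471 0.1752 0.107 ]
 [0.6186 0.2167 0.107 ]]
tip [ 0.4847 -0.0181  0.01  ]
close [ 0.4844 -0.0711  0.01  ]
hend [ 0.4778 -0.2064  0.01  ]
h1 [ 0.4808 -0.093   0.01  ]
h2 [ 0.4767 -0.1847  0.01  ]
pa [ 0.5216 -0.0442  0.01  ]
pb [ 0.4467 -0.0408  0.01  ]
```

{"name": "servo_tool", "arguments": {
  "increments": [
    [[8.5, -22.5, -9.3, -2, 0], [8.5, -22.5, -9.3, -2, 0], [8.5, -22.5, -9.3, -2, 0], [8.5, -22.5, -9.3, -2, 0], [8.5, -22.5, -9.3, -2, 0]]
  ]
}}

```text
t: 0.55
tool_pos: [0.4052, 0.4107, 0.2698]
tool_rot: [-0.586, -3.086, 0.001]
contact_force: [0.8, 0.5, 0.5]
opening: 0.0851
grip_force: 0.0
```

{"name": "servo_tool", "arguments": {
  "increments": [
    [[8.5, -22.5, -9.3, 0, 0], [8.5, -22.5, -9.3, 0, 0], [8.5, -22.5, -9.3, 0, 0], [8.5, -22.5, -9.3, 0, 0], [8.5, -22.5, -9.3, 0, 0]]
  ]
}}

```text
t: 1.05
tool_pos: [0.5806, 0.2416, 0.2695]
tool_rot: [-0.587, -3.085, 0.001]
contact_force: [0.5, 1.0, -0.1]
opening: 0.0848
grip_force: 0.0
```

{"name": "servo_tool", "arguments": {
  "increments": [
    [[8.5, -6.7, -2.7, 0, 32], [8.5, -6.7, -2.7, 0, 32], [8.5, -6.7, -2.7, 0, 32], [8.5, -6.7, -2.7, 0, 32], [8.5, -6.7, -2.7, 0, 32]]
  ]
}}

```text
t: 1.55
tool_pos: [0.6318, 0.1937, 0.2692]
tool_rot: [-1.413, -2.804, 0.002]
contact_force: [-1.0, 0.8, 0.6]
opening: 0.0849
grip_force: 0.0
```

Run:
```python
from h import *
snap('wrist','w1'); o=ctrl.get_obs(); print(o['t'],o['q'],o['tool_pos'],o['tool_rot'],o['contact_force'])
d,R,c=cam('w1'); print(d['mount'],d['fx'],d['cx'],d['cy']); print(w2p('w1',(.632,.195,.107)))
```

```text
1.6 [ 1.85343031e-01  1.26243916e-01  1.50292692e+00 -4.56714254e-05
  1.51389823e+00 -4.54145616e-01] [0.63166395 0.19391465 0.26938752] [-1.41007870e+00 -2.80607839e+00  1.46179176e-03] [-1.3620922   0.30903267  0.08879681]
[[ 1.04365818e-03 -9.63577443e-01 -2.67427414e-01  6.75888395e-02]
 [ 9.99999454e-01  1.02196335e-03  2.20309438e-04 -1.00022298e-03]
 [ 6.10158109e-05 -2.67427498e-01  9.63577983e-01 -1.23490236e-01]
 [ 0.00000000e+00  0.00000000e+00  0.00000000e+00  1.00000000e+00]] 356.77071359356376 324.30305766878786 243.85818110083113
[326.93507661 229.22007484]
```

View pics/w1.png

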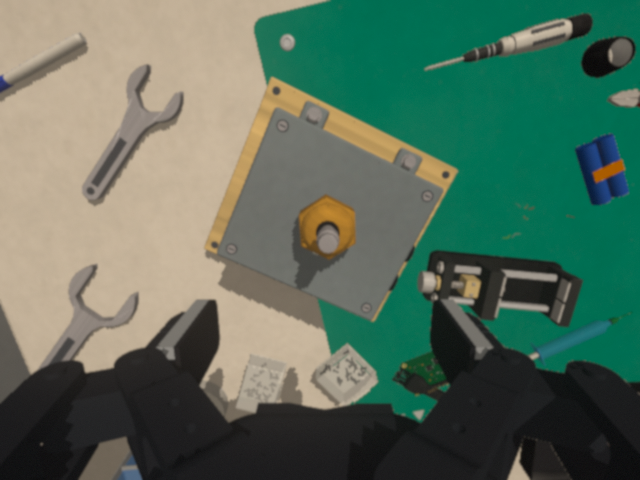

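The nut is at about (327,228). Its left and right flats stand nearly vertical in the image at u≈299 and 356, so the fingers are already roughly square to two flats. I'll enlarge it to get the angle and centre.

Run:
```python
import cv2
a=cv2.imread('pics/w1.png')
cv2.imwrite('pics/c3.png',cv2.resize(a[185:270,285:370],None,fx=7,fy=7,interpolation=cv2.INTER_CUBIC))
```

```text
(no output)
```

View pics/c3.png

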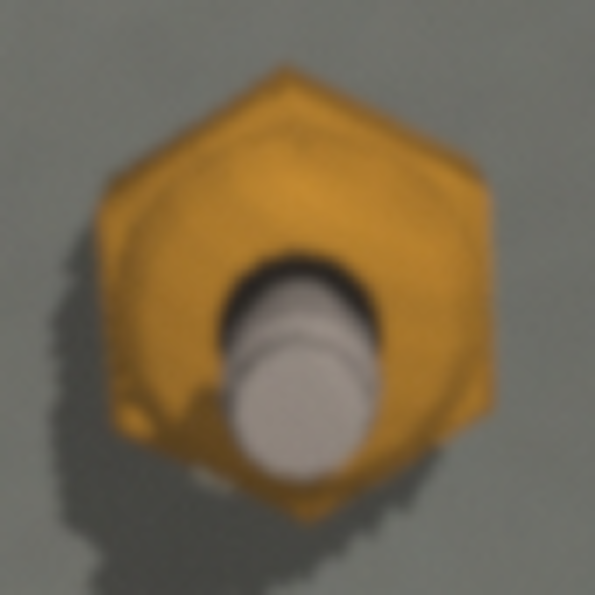

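The crop shows hexagon corners at about (287,65), (490,180), (492,410), (308,520), (115,430) and (100,210). A bit of white on the lower-left flat at (212,480) is the stripe, and the probe head is at (301,412).

Run:
```python
from h import *
f=lambda x,y:((x+.5)/7-.5+285,(y+.5)/7-.5+185)
P=np.array([p2w('w1',f(*p),.106)[:2] for p in [(287,65),(490,180),(492,410),(308,520),(115,430),(100,210)]])
c=(P.max(0)+P.min(0))/2; c=P.mean(0); v=P-c; a=np.arctan2(v[:,1],v[:,0]); print(c,np.linalg.norm(v,axis=1),np.degrees(a),np.degrees(np.unwrap(a*6))/6%60)
m=(P[3]+P[4])/2-c; print('stripe angle',np.degrees(np.arctan2(m[1],m[0])))
print('probe',p2w('w1',f(301,412),.151))
d=cam('w1'); o=ctrl.get_obs(); R=cv2.Rodrigues(o['tool_rot'])[0]; print('y ang',np.degrees(np.arctan2(R[1,1],R[0,1])),R.T@np.array([*(c-o['tool_pos'][:2]),0])*100)
# lid corners in wrist
L=np.array([p2w('w1',p,.08) for p in [(277,108),(440,184),(374,320),(220,252)]]);print(L,L.mean(0))
```

```text
[0.63181705 0.19565922] [0.0282899  0.02674141 0.026353   0.02655383 0.02667683 0.02580622] [ 129.38841786   70.49243973    7.5908427   -50.8604571  -108.53344106
 -169.58991313] [ 9.38841786 10.49243973  7.5908427   9.1395429  11.46655894 10.41008687]
stripe angle -79.76984084797952
probe [0.63216037 0.19512917 0.151     ]
y ang 36.64017464375254 [ 1.30847844e-01  1.16398580e-01 -7.73725575e-05]
[[0.541733   0.24763331 0.08      ]
 [0.69067164 0.28091958 0.08      ]
 [0.72616786 0.14496915 0.08      ]
 [0.57002921 0.11449958 0.08      ]] [0.63215043 0.1970054  0.08      ]
```

{"name": "servo_tool", "arguments": {
  "increments": [
    [[8.5, 0.1, 0.1, 5, -3], [8.5, 0.1, 0.1, 10, -3], [8.5, 0.1, 0.1, 14, -3], [8.5, 0.1, 0.1, 16, -3], [8.5, 0.1, 0.1, 16.6, -3]]
  ],
  "newtons": 40
}}

```text
t: 2.1
tool_pos: [0.6293, 0.1953, 0.0998]
tool_rot: [-1.334, -2.838, 0.007]
contact_force: [-1.0, 0.0, 0.3]
opening: 0.0849
grip_force: 0.0
```

{"name": "servo_tool", "arguments": {
  "increments": [
    [[4, 0, 0, 0, 0], [4, 0, 0, 0, 0], [4, 0, 0, 0, 0], [4, 0, 0, 0, 0], [4, 0, 0, 0, 0]]
  ],
  "newtons": 40
}}

```text
t: 2.6
tool_pos: [0.6331, 0.1955, 0.1074]
tool_rot: [1.338, 2.84, 0.001]
contact_force: [-3.0, -1.2, 6.7]
opening: 0.045
grip_force: 42.3
```

Run:
```python
from h import *
o=ctrl.get_obs(); print({k:np.round(v,3).tolist() for k,v in o.items()})
```

```text
{'t': 2.6, 'q': [0.187, 0.258, 1.632, -0.001, 1.249, -0.503], 'dq': [-0.0, 0.0, 0.002, 0.002, 0.001, -0.0], 'effort': [0.404, -41.873, -32.853, 0.315, -1.063, 0.051], 'tool_pos': [0.633, 0.195, 0.107], 'tool_rot': [1.338, 2.84, 0.001], 'contact_force': [-3.019, -1.169, 6.744], 'wrist_torque': [-0.311, 0.566, 0.053], 'grip_force': 42.337, 'opening': 0.045}
```

{"name": "servo_tool", "arguments": {
  "increments": [
    [[4, 0, 0, -0.4, 0], [4, 0, 0, -0.4, 8], [4, 0, 0, -0.4, 16], [4, 0, 0, -0.4, 24], [4, 0, 0, -0.4, 32]]
  ]
}}

```text
t: 3.1
tool_pos: [0.6329, 0.1954, 0.1077]
tool_rot: [2.076, 2.355, 0.003]
contact_force: [4.3, 0.0, -7.8]
opening: 0.045
grip_force: 45.5
```

{"name": "servo_tool", "arguments": {
  "increments": [
    [[4, 0, 0, 0, 8], [4, 0, 0, 0, 16], [4, 0, 0, 0, 24], [4, 0, 0, 0, 32], [4, 0, 0, 0, 32]]
  ]
}}

```text
t: 3.6
tool_pos: [0.6327, 0.1953, 0.1077]
tool_rot: [2.641, 1.7, 0.003]
contact_force: [5.7, 0.6, -8.8]
opening: 0.045
grip_force: 45.5
```

```bash
cat > st.py <<'E'
from h import *
o=ctrl.get_obs(); R=cv2.Rodrigues(o['tool_rot'])[0]
print('t',round(o['t'],2),'pos',np.round(o['tool_pos'],4),'yang',round(np.degrees(np.arctan2(R[1,1],R[0,1])),2),'tilt',np.round(R[:2,2],4),'F',np.round(o['contact_force'],1),'M',np.round(o['wrist_torque'],3),'grip',o['grip_force'],'op',round(o['opening'],4),'q6',round(o['q'][5],3),'q1',round(o['q'][0],3),'e6',round(o['effort'][5],3))
E
python3 st.py
```

```text
t 3.6 pos [0.6327 0.1953 0.1077] yang -24.47 tilt [0.0021 0.    ] F [ 5.7  0.6 -8.8] M [ 0.002 -1.026 -0.047] grip 45.48276901245117 op 0.045 q6 0.614 q1 0.187 e6 0.57
```

{"name": "servo_tool", "arguments": {
  "increments": [
    [[4, 0, 0, 0.2, 6], [4, 0, 0, 0.2, 12], [4, 0, 0, 0.2, 12]]
  ]
}}

```text
t: 3.9
tool_pos: [0.6328, 0.1954, 0.1075]
tool_rot: [2.802, 1.418, 0.002]
contact_force: [0.6, -0.4, -1.0]
opening: 0.0449
grip_force: 46.4
```

```bash
python3 st.py
```

```text
t 3.9 pos [0.6328 0.1954 0.1075] yang -36.32 tilt [ 0.0017 -0.0001] F [ 0.6 -0.4 -1. ] M [-0.276 -0.144 -0.032] grip 46.35336220264435 op 0.0449 q6 0.821 q1 0.187 e6 0.397
```

{"name": "servo_tool", "arguments": {
  "increments": [
    [[4, 0, 0, 0, 4], [4, 0, 0, 0, 4]]
  ]
}}

```text
t: 4.1
tool_pos: [0.6328, 0.1955, 0.1075]
tool_rot: [2.85, 1.321, 0.002]
contact_force: [1.0, -2.5, 1.7]
opening: 0.0451
grip_force: 46.5
```

```bash
python3 st.py
```

```text
t 4.1 pos [0.6328 0.1955 0.1075] yang -40.27 tilt [ 0.0018 -0.0001] F [ 1.  -2.5  1.7] M [-0.352 -0.181 -0.108] grip 46.53109610080719 op 0.0451 q6 0.89 q1 0.187 e6 0.21
```

{"name": "servo_tool", "arguments": {
  "increments": [
    [[4, 0, 0, 0, 4], [4, 0, 0, 0, 4]]
  ]
}}

```text
t: 4.3
tool_pos: [0.6328, 0.1954, 0.1075]
tool_rot: [2.894, 1.22, 0.002]
contact_force: [0.2, -2.2, 1.6]
opening: 0.0446
grip_force: 46.7
```

```bash
python3 st.py
```

```text
t 4.3 pos [0.6328 0.1954 0.1075] yang -44.28 tilt [ 0.0017 -0.0001] F [ 0.2 -2.2  1.6] M [-0.344 -0.044 -0.109] grip 46.67696177959442 op 0.0446 q6 0.96 q1 0.187 e6 0.202
```

{"name": "servo_tool", "arguments": {
  "increments": [
    [[4, 0, 0, 0, 4], [4, 0, 0, 0, 4]]
  ]
}}

```text
t: 4.5
tool_pos: [0.6328, 0.1955, 0.1074]
tool_rot: [2.935, 1.118, 0.002]
contact_force: [0.1, -2.0, 2.8]
opening: 0.0448
grip_force: 46.8
```

```bash
python3 st.py
```

```text
t 4.5 pos [0.6328 0.1955 0.1074] yang -48.29 tilt [ 0.0016 -0.0001] F [ 0.1 -2.   2.8] M [-0.399 -0.098 -0.012] grip 46.816436648368835 op 0.0448 q6 1.03 q1 0.187 e6 0.203
```

{"name": "servo_tool", "arguments": {
  "increments": [
    [[4, 0, 0, 0, 3], [4, 0, 0, 0, 3]]
  ]
}}

```text
t: 4.7
tool_pos: [0.6328, 0.1955, 0.1074]
tool_rot: [2.962, 1.044, 0.002]
contact_force: [0.1, -2.3, 4.1]
opening: 0.045
grip_force: 47.1
```

```bash
python3 st.py
```

```text
t 4.7 pos [0.6328 0.1955 0.1074] yang -51.15 tilt [ 0.0018 -0.0006] F [ 0.1 -2.3  4.1] M [-0.486 -0.095  0.833] grip 47.05015003681183 op 0.045 q6 1.081 q1 0.188 e6 1.116
```

{"name": "servo_tool", "arguments": {
  "increments": [
    [[4, 0, 0, 0, 3], [4, 0, 0, 0, 3]]
  ]
}}

```text
t: 4.9
tool_pos: [0.6328, 0.1955, 0.1074]
tool_rot: [2.987, 0.968, 0.002]
contact_force: [0.9, -2.6, 5.2]
opening: 0.0452
grip_force: 47.4
```

```bash
python3 st.py
```

```text
t 4.9 pos [0.6328 0.1955 0.1074] yang -54.09 tilt [ 0.0018 -0.001 ] F [ 0.9 -2.6  5.2] M [-0.523 -0.058  1.628] grip 47.376524806022644 op 0.0452 q6 1.132 q1 0.188 e6 1.801
```

{"name": "servo_tool", "arguments": {
  "increments": [
    [[4, 0, 0, 0, -3], [8.5, 0, 0, 0, -3], [8.5, 0, 0, 0, -3], [8.5, 0, 0, 0, -3], [8.5, 0, 0, 0, -3]]
  ]
}}

```text
t: 5.4
tool_pos: [0.6316, 0.1956, 0.1056]
tool_rot: [-2.965, -1.036, 0.002]
contact_force: [0.9, 0.4, 0.0]
opening: 0.085
grip_force: 0.0
```

{"name": "servo_tool", "arguments": {
  "increments": [
    [[8.5, 0, 0, -4, 0], [8.5, 0, 0, -8, 0], [8.5, 0, 0, -12, 0], [8.5, 0, 0, -16, 0], [8.5, 0, 0, -16, 0]]
  ]
}}

```text
t: 5.9
tool_pos: [0.6351, 0.1963, 0.2751]
tool_rot: [2.964, 1.036, 0.021]
contact_force: [0.8, 1.0, 0.7]
opening: 0.0852
grip_force: 0.0
```

```bash
python3 - <<'E'
from h import *
snap('wrist','w2'); 
a=cv2.imread('pics/w2.png'); u=w2p('w2',(.632,.1955,.107)).astype(int); print(u)
cv2.imwrite('pics/c4.png',cv2.resize(a[u[1]-40:u[1]+45,u[0]-42:u[0]+43],None,fx=7,fy=7,interpolation=cv2.INTER_CUBIC))
E
python3 st.py
```

```text
[321 233]
t 5.95 pos [0.6339 0.196  0.2712] yang -51.48 tilt [0.0078 0.0018] F [-0.  -0.1 -0.1] M [-0.008 -0.035  0.041] grip 0.0 op 0.0847 q6 1.086 q1 0.188 e6 -0.0
```

View pics/c4.png

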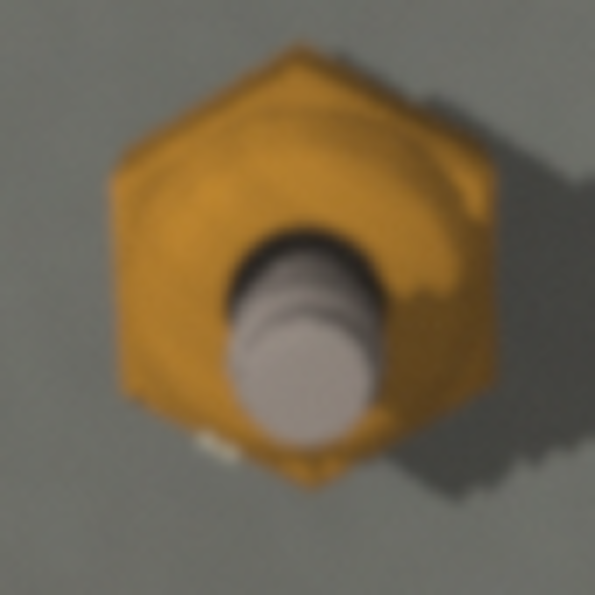

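The stripe, at (215,445), is still on the lower-left flat, so the nut turned with the fingers. The corners are at about (300,43), (493,170), (492,385), (312,490), (125,390) and (113,175).

Run:
```python
from h import *
def ang(fn,ox,oy,Q):
    f=lambda x,y:((x+.5)/7-.5+ox,(y+.5)/7-.5+oy)
    P=np.array([p2w(fn,f(*p),.106)[:2] for p in Q]); c=P.mean(0); v=P-c
    a=np.arctan2(v[:,1],v[:,0]); s=np.degrees(np.angle(np.exp(6j*a).mean()))/6
    m=(P[3]+P[4])/2-c; print(c,np.linalg.norm(v,axis=1),'corner mod60',s,'stripe',np.degrees(np.arctan2(m[1],m[0])))
ang('w1',285,185,[(287,65),(490,180),(492,410),(308,520),(115,430),(100,210)])
ang('w2',321-42,233-40,[(300,43),(493,170),(492,385),(312,490),(125,390),(113,175)])
```

```text
[0.63181705 0.19565922] [0.0282899  0.02674141 0.026353   0.02655383 0.02667683 0.02580622] corner mod60 9.74936789110156 stripe -79.76984084797952
[0.63290412 0.19523927] [0.02835    0.02591202 0.02632649 0.02679227 0.02610863 0.02620308] corner mod60 -20.36645359537287 stripe -169.08383632414262
```

{"name": "servo_tool", "arguments": {
  "increments": [
    [[8.5, -21, 11, 0, 0], [8.5, -21, 11, 0, 0], [8.5, -21, 11, 0, 0], [8.5, -21, 11, 0, 0], [8.5, -21, 11, 0, 0]]
  ]
}}

```text
t: 6.45
tool_pos: [0.5342, -0.0232, 0.264]
tool_rot: [-2.965, -1.034, 0.005]
contact_force: [-0.2, -0.1, -0.3]
opening: 0.0849
grip_force: 0.0
```

{"name": "servo_tool", "arguments": {
  "increments": [
    [[8.5, -12.6, 6.5, 7, -42], [8.5, -12.6, 6.5, 7, -42], [8.5, -12.6, 6.5, 7, -42], [8.5, -12.6, 6.5, 7, -42], [8.5, -12.6, 6.5, 7, -42]]
  ]
}}

```text
t: 6.95
tool_pos: [0.4753, -0.1517, 0.192]
tool_rot: [-2.405, -2.011, 0.005]
contact_force: [0.7, 0.4, -0.7]
opening: 0.0849
grip_force: 0.0
```

{"name": "servo_tool", "arguments": {
  "increments": [
    [[8.5, 0, 0, 0, -7.5], [8.5, 0, 0, 0, -7.5]]
  ]
}}

```text
t: 7.15
tool_pos: [0.4772, -0.1504, 0.1942]
tool_rot: [-2.274, -2.162, 0.002]
contact_force: [0.1, 0.1, -0.8]
opening: 0.0853
grip_force: 0.0
```

```bash
python3 - <<'E'
from h import *
snap('wrist','w3')
E
python3 st.py
```

```text
t 7.2 pos [ 0.4775 -0.1503  0.1946] yang -3.0 tilt [-0.0024  0.0014] F [-0.4 -0.3 -0.7] M [ 0.016 -0.029 -0.017] grip 0.0 op 0.0852 q6 -0.402 q1 -0.454 e6 -0.17
```

View pics/w3.png

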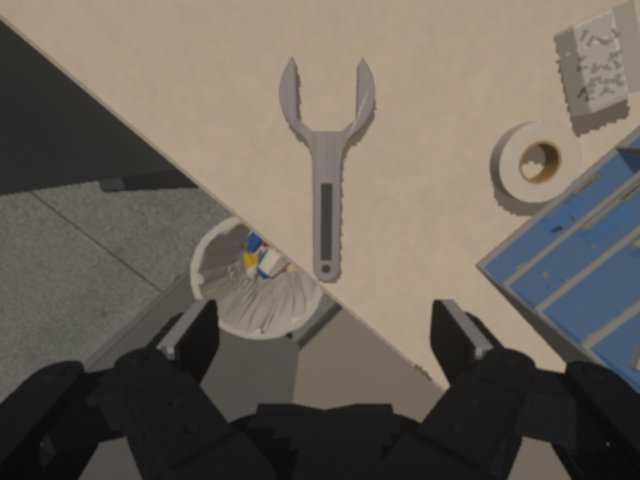

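The spanner is seen close: prong tips at (292,58) and (363,60), closed end of the jaw at (328,132), handle end at (327,281).

Run:
```python
from h import *
P={n:p2w('w3',uv,.01)[:2] for n,uv in dict(t1=(292,58),t2=(363,60),close=(328,132),end=(327,281),h1=(327.5,160),h2=(327.5,260)).items()}
for n in P: print(n,np.round(P[n],4))
tip=(P['t1']+P['t2'])/2; x=tip-P['end']; print(np.linalg.norm(x),np.degrees(np.arctan2(x[1],x[0])),np.linalg.norm(tip-P['close'])); x/=np.linalg.norm(x)
print('jaw',tip-.028*x,P['close']+.028*x,P['end']+.16*x); h=P['end']+.057*x; print('handle',h)
o=ctrl.get_obs(); R=cv2.Rodrigues(o['tool_rot'])[0]; print(R.T@np.array([*(h-o['tool_pos'][:2]),.02-o['tool_pos'][2]])*100)
```

```text
t1 [ 0.4573 -0.0165]
t2 [ 0.5127 -0.0207]
close [ 0.4828 -0.0732]
end [ 0.4758 -0.2041]
h1 [ 0.4814 -0.0956]
h2 [ 0.4772 -0.1838]
0.18566435114640345 87.15897787221273 0.05458095793219959
jaw [ 0.48362849 -0.04658607] [ 0.4842376  -0.04519284] [ 0.48374426 -0.04425329]
handle [ 0.47863908 -0.14712669]
[ 0.30241737  0.14268002 17.46442976]
```

{"name": "servo_tool", "arguments": {
  "increments": [
    [[8.5, 0.3, 0.1, 5, 0], [8.5, 0.3, 0.1, 10, 0], [8.5, 0.3, 0.1, 14, 0], [8.5, 0.3, 0.1, 16, 0], [8.5, 0.3, 0.1, 16, 0]]
  ]
}}

```text
t: 7.7
tool_pos: [0.4759, -0.1458, 0.0317]
tool_rot: [-2.271, -2.158, 0.005]
contact_force: [-0.7, 0.1, 0.3]
opening: 0.0851
grip_force: 0.0
```

{"name": "servo_tool", "arguments": {
  "increments": [
    [[8.5, 0, 0, 0, 0], [8.5, 0, 0, 0, 0]]
  ]
}}

```text
t: 7.9
tool_pos: [0.4809, -0.1483, 0.0382]
tool_rot: [2.274, 2.163, 0.002]
contact_force: [0.0, -0.3, 0.2]
opening: 0.0845
grip_force: 0.0
```

```bash
python3 st.py
```

```text
t 7.9 pos [ 0.4809 -0.1483  0.0382] yang -2.87 tilt [ 0.0031 -0.0014] F [ 0.  -0.3  0.2] M [-0.049 -0.051  0.027] grip 0.0 op 0.0845 q6 -0.397 q1 -0.447 e6 0.008
```

{"name": "servo_tool", "arguments": {
  "increments": [
    [[8.5, 0, -0.1, 0.8, 0], [8.5, 0, -0.1, 1.5, 0], [8.5, 0, -0.1, 1.5, 0], [5, 0, -0.1, 1.5, 0], [3.5, 0, -0.1, 1.5, 0]]
  ],
  "newtons": 80
}}

```text
t: 8.4
tool_pos: [0.4786, -0.1477, 0.0215]
tool_rot: [2.276, 2.166, 0.0]
contact_force: [-0.2, 0.9, -0.4]
opening: 0.0587
grip_force: 0.0
```

```bash
python3 st.py
```

```text
t 8.4 pos [ 0.4786 -0.1477  0.0215] yang -2.83 tilt [ 0.0003 -0.0001] F [-0.2  0.9 -0.4] M [ 0.027 -0.028  0.024] grip 0.0 op 0.0587 q6 -0.399 q1 -0.448 e6 0.001
```

{"name": "servo_tool", "arguments": {
  "increments": [
    [[1.8, 0, 0, 0, 0], [1.8, 0, 0, 0, 0], [1.8, 0, 0, 0, 0], [1.8, 0, 0, 0, 0], [1.8, 0, 0, 0, 0]]
  ],
  "newtons": 80
}}

```text
t: 8.9
tool_pos: [0.4787, -0.1478, 0.0219]
tool_rot: [2.275, 2.166, 0.0]
contact_force: [-1.1, 0.4, 5.6]
opening: 0.0208
grip_force: 79.1
```

```bash
python3 st.py
```

```text
t 8.9 pos [ 0.4787 -0.1478  0.0219] yang -2.82 tilt [ 0.0004 -0.0002] F [-1.1  0.4  5.6] M [0.142 0.327 0.001] grip 79.09350514411926 op 0.0208 q6 -0.399 q1 -0.448 e6 0.047
```

{"name": "servo_tool", "arguments": {
  "increments": [
    [[1.8, 0, 0, -1, 0], [1.8, 0, 0, -4, 0], [1.8, 0, 0, -7, 0], [1.8, 0, 0, -10, 0], [1.8, 0, 0, -10, 0]]
  ],
  "newtons": 110
}}

```text
t: 9.4
tool_pos: [0.4811, -0.149, 0.126]
tool_rot: [2.269, 2.16, 0.005]
contact_force: [0.6, 0.0, -2.7]
opening: 0.0203
grip_force: 104.9
```

```bash
python3 st.py
```

```text
t 9.4 pos [ 0.4811 -0.149   0.126 ] yang -2.83 tilt [ 0.0083 -0.0041] F [ 0.6  0.  -2.7] M [-0.17  -0.017 -0.025] grip 104.93700742721558 op 0.0203 q6 -0.399 q1 -0.448 e6 -0.02
```

{"name": "servo_tool", "arguments": {
  "increments": [
    [[1.8, 3, 0, 0, 0], [1.8, 6.5, 2, 0, 0], [1.8, 9, 5, 0, 0], [1.8, 11.5, 8, 0, 0], [1.8, 14, 11, 0, 0]]
  ]
}}

```text
t: 9.9
tool_pos: [0.5949, -0.012, 0.1188]
tool_rot: [-2.274, -2.165, 0.004]
contact_force: [0.6, -1.5, -2.0]
opening: 0.0199
grip_force: 104.9
```

{"name": "servo_tool", "arguments": {
  "increments": [
    [[1.8, 2, 2.8, 0, -4], [1.8, 4.1, 5.6, 0, -8], [1.8, 4.1, 6.4, 0, -12], [1.8, 4.1, 6.4, 0, -12.6], [1.8, 4.1, 6.4, 0, -12.6]]
  ]
}}

```text
t: 10.4
tool_pos: [0.6597, 0.0244, 0.1191]
tool_rot: [-2.024, -2.399, 0.004]
contact_force: [-0.3, 0.3, -1.5]
opening: 0.0204
grip_force: 105.0
```

{"name": "servo_tool", "arguments": {
  "increments": [
    [[1.8, 0, 0, 0, 0], [1.8, 0, 0, 0, 0]]
  ]
}}

```text
t: 10.6
tool_pos: [0.6603, 0.0241, 0.1209]
tool_rot: [-2.025, -2.401, 0.001]
contact_force: [-0.1, 0.0, -2.2]
opening: 0.0201
grip_force: 105.0
```

```bash
python3 - <<'E'
from h import *
snap('wrist','w4'); a=cv2.imread('pics/w4.png'); print(w2p('w4',(.632,.1955,.107)))
cv2.imwrite('pics/c5.png',cv2.resize(a[0:300,160:480],None,fx=2,fy=2,interpolation=cv2.INTER_CUBIC))
E
python3 st.py
```

```text
[ 331.06397299 -235.16784683]
t 10.65 pos [0.6605 0.0241 0.1212] yang 9.71 tilt [-0.0004 -0.    ] F [ 0.3  1.  -3.8] M [-0.187  0.007  0.004] grip 105.00069737434387 op 0.0199 q6 -0.245 q1 -0.076 e6 0.004
```

View pics/c5.png

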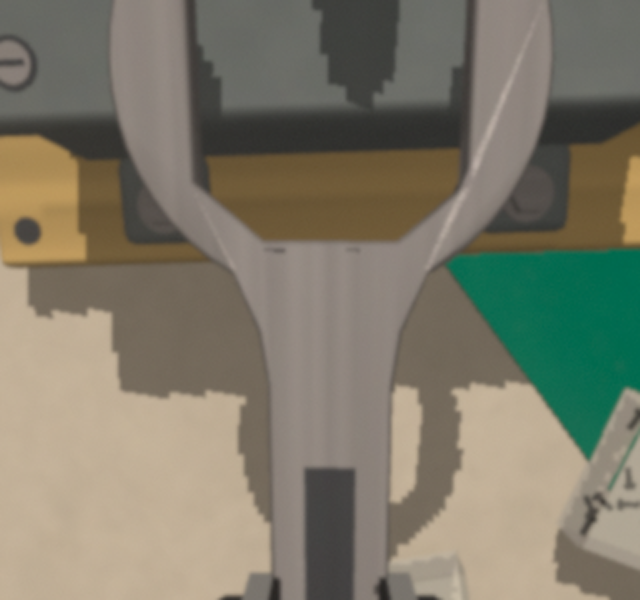

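The held spanner points straight up the image. Its closed end is at crop (332,242), inner jaw edges at x≈190 and x≈468 around y=90, and handle centre at (330,450). I'll turn this into the jaw's position and the tilt.

Run:
```python
from h import *
f=lambda x,y:((x+.5)/2-.5+160,(y+.5)/2-.5)
for z in (.105,.109,.113):
    g=lambda x,y:p2w('w4',f(x,y),z)[:2]
    print(z,'w@y20',np.linalg.norm(g(187,20)-g(474,20)),'w@y170',np.linalg.norm(g(191,170)-g(466,170)),'handle w',np.linalg.norm(g(272,450)-g(388,450)))
    cl=g(332,242); h=g(330,450); m=(g(187,20)+g(474,20))/2; x=m-h; a=np.arctan2(x[1],x[0]); x/=np.linalg.norm(x)
    j=cl+.028*x; o=ctrl.get_obs(); print(' jaw',j,'ang',np.degrees(a),'dist tcp',np.linalg.norm(j-o['tool_pos'][:2]), 'mid',m)
    n=np.array([-x[1],x[0]]); N=np.array([.6322,.1953]); print(' along',(N-j)@x,'side',(N-m)@n,(N-j)@n)
```

```text
0.105 w@y20 0.04921686419009846 w@y170 0.04960633390898373 handle w 0.02316900469776914
 jaw [0.64247323 0.12625327] ang 99.71360408387405 dist tcp 0.10373628939999799 mid [0.6407916  0.13413893]
 along 0.06979017104998013 side -0.001850879067038936 -0.0015238485570462548
0.109 w@y20 0.04780434074993073 w@y170 0.048182632692331945 handle w 0.022504054527547925
 jaw [0.64250307 0.12600768] ang 99.71360408387397 dist tcp 0.10348925467232378 mid [0.64100529 0.13287494]
 along 0.07003727304086278 side -0.0018535193539597115 -0.0015358746158689446
0.113 w@y20 0.0463918173097629 w@y170 0.046758931475680374 handle w 0.02183910435732692
 jaw [0.64253291 0.12576209] ang 99.71360408387407 dist tcp 0.10324222166742644 mid [0.64121897 0.13161096]
 along 0.07028437503174544 side -0.0018561596408807927 -0.0015479006746919634
```

{"name": "servo_tool", "arguments": {
  "increments": [
    [[1.8, 0, 0.18, 0.6, 0], [1.8, 0, 0.18, 1.2, 0], [1.8, 0, 0.18, 1.5, 0], [1.8, 0, 0.18, 1.5, 0], [1.8, 0, 0.18, 1.5, 0]]
  ]
}}

```text
t: 11.15
tool_pos: [0.6628, 0.0249, 0.106]
tool_rot: [-2.024, -2.402, 0.0]
contact_force: [0.3, 0.3, -3.1]
opening: 0.0202
grip_force: 105.0
```

```bash
python3 st.py
```

```text
t 11.15 pos [0.6628 0.0249 0.106 ] yang 9.77 tilt [-0.0005  0.    ] F [ 0.3  0.3 -3.1] M [-0.157  0.011  0.01 ] grip 105.0300407409668 op 0.0202 q6 -0.245 q1 -0.075 e6 -0.001
```

{"name": "servo_tool", "arguments": {
  "increments": [
    [[1.8, 0.8, 0, 0, 0], [1.8, 1.6, 0, 0, 0], [1.8, 2.4, 0, 0, 0], [1.8, 3.0, 0, 0, 0], [1.8, 3.5, 0, 0, 0]]
  ]
}}

```text
t: 11.65
tool_pos: [0.6568, 0.0602, 0.1064]
tool_rot: [2.023, 2.403, 0.0]
contact_force: [0.6, -0.4, -2.2]
opening: 0.02
grip_force: 105.0
```

```bash
python3 st.py
```

```text
t 11.65 pos [0.6568 0.0602 0.1064] yang 9.81 tilt [0.0001 0.    ] F [ 0.6 -0.4 -2.2] M [-0.121 -0.046  0.004] grip 105.02867460250854 op 0.02 q6 -0.193 q1 -0.021 e6 -0.054
```

{"name": "servo_tool", "arguments": {
  "increments": [
    [[1.8, 0.7, 0, 0, 0], [1.8, 1.4, 0, 0, 0], [1.8, 2.1, 0, 0, 0], [1.8, 2.7, 0, 0, 0], [1.8, 3.2, 0, 0, 0]]
  ]
}}

```text
t: 12.15
tool_pos: [0.6514, 0.0914, 0.1063]
tool_rot: [-2.024, -2.403, 0.0]
contact_force: [0.2, -0.1, -2.8]
opening: 0.0203
grip_force: 105.0
```

{"name": "servo_tool", "arguments": {
  "increments": [
    [[1.8, 0.2, 0, 0, 0], [1.8, 0.2, 0, 0.2, 0], [1.8, 0.2, 0, 0.2, 0]]
  ]
}}

```text
t: 12.45
tool_pos: [0.651, 0.0927, 0.1039]
tool_rot: [-2.024, -2.402, 0.001]
contact_force: [-0.8, 0.6, -2.9]
opening: 0.0203
grip_force: 105.0
```

```bash
python3 st.py
python3 - <<'E'
from h import *
snap('scene','s1'); a=cv2.imread('pics/s1.png'); u=w2p('s1',(.632,.1955,.1)); print(u); x,y=np.clip(u.astype(int),[100,75],[540,405])
cv2.imwrite('pics/c6.png',cv2.resize(a[y-75:y+75,x-100:x+100],None,fx=4,fy=4,interpolation=cv2.INTER_CUBIC))
E
```

```text
t 12.45 pos [0.651  0.0927 0.1039] yang 9.76 tilt [-0.0005 -0.0001] F [-0.8  0.6 -2.9] M [-0.08  -0.027 -0.   ] grip 105.00857591629028 op 0.0203 q6 -0.142 q1 0.028 e6 0.001
[338.8644433  229.58762808]
```

View pics/c6.png

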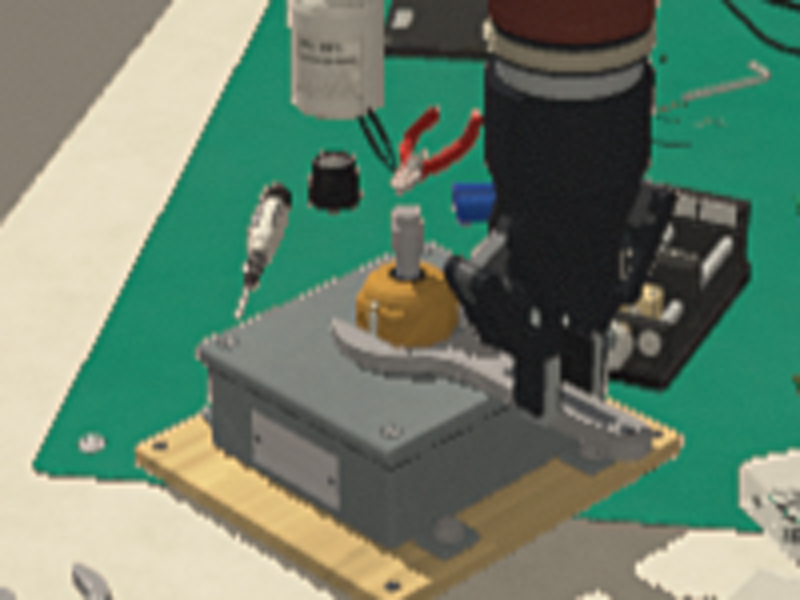

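The jaw sits round the lower nut, flat just above the lid, with the stripe facing the robot. I'll hold briefly and then swing the handle clockwise about the nut's axis with radius 104 mm.

{"name": "servo_tool", "arguments": {
  "increments": [
    [[1.8, 0, 0, 0, 0], [1.8, 0, 0, 0, 0], [1.8, 0.04, -0.91, 0, 5], [1.8, 0.16, -1.81, 0, 10], [1.8, 0.36, -2.7, 0, 15]]
  ],
  "newtons": 120
}}

```text
t: 13.0
tool_pos: [0.6254, 0.092, 0.105]
tool_rot: [2.32, 2.114, 0.007]
contact_force: [8.0, 3.6, -4.1]
opening: 0.0199
grip_force: 105.5
```

```bash
cat > arc.py <<'E'
from h import *
o=ctrl.get_obs(); N=np.array([.6328,.1955]); r=o['tool_pos'][:2]-N; print('r',np.linalg.norm(r),'ang',np.degrees(np.arctan2(r[1],r[0])))
R=cv2.Rodrigues(o['tool_rot'])[0]; print('N in tool',(R.T@np.array([*-r,0]))*100)
E
python3 st.py; python3 arc.py
```

```text
t 13.0 pos [0.6254 0.092  0.105 ] yang -5.33 tilt [0.005  0.0008] F [ 8.   3.6 -4.1] M [ 0.371 -1.218  1.002] grip 105.542509322986 op 0.0199 q6 0.121 q1 0.028 e6 0.274
r 0.10373195898982679 ang -94.10607639585861
N in tool [10.37084148 -0.22066506  0.01213196]
```

{"name": "servo_tool", "arguments": {
  "increments": [
    [[1.8, 0.04, -0.91, 0, 5], [1.8, 0.16, -1.81, 0, 10], [1.8, 0.36, -2.7, 0, 15], [1.8, 0.63, -3.57, 0, 20], [1.8, 0.98, -4.41, 0, 25]]
  ]
}}

```text
t: 13.5
tool_pos: [0.5832, 0.1051, 0.1056]
tool_rot: [2.719, 1.563, 0.009]
contact_force: [6.8, -1.3, -4.0]
opening: 0.0201
grip_force: 105.5
```

```bash
python3 st.py; python3 arc.py
```

```text
t 13.5 pos [0.5832 0.1051 0.1056] yang -30.23 tilt [ 0.0073 -0.0017] F [ 6.8 -1.3 -4. ] M [-0.32  -1.061  1.252] grip 105.4817370681667 op 0.0201 q6 0.582 q1 0.054 e6 0.421
r 0.10309486301266212 ang -118.73052191238332
N in tool [10.30594582 -0.26938533  0.02049424]
```

{"name": "servo_tool", "arguments": {
  "increments": [
    [[1.8, 0.04, -0.91, 0, 5], [1.8, 0.16, -1.81, 0, 10], [1.8, 0.36, -2.7, 0, 15], [1.8, 0.63, -3.57, 0, 20], [1.8, 0.98, -4.41, 0, 25]]
  ]
}}

```text
t: 14.0
tool_pos: [0.5497, 0.1349, 0.1054]
tool_rot: [2.993, 0.937, 0.007]
contact_force: [6.8, -5.7, -4.8]
opening: 0.0202
grip_force: 105.5
```

```bash
python3 st.py; python3 arc.py
```

```text
t 14.0 pos [0.5497 0.1349 0.1054] yang -55.24 tilt [ 0.0059 -0.0038] F [ 6.8 -5.7 -4.8] M [-0.973 -0.849  1.142] grip 105.53245514631271 op 0.0202 q6 1.077 q1 0.111 e6 0.284
r 0.10285382501300024 ang -143.88086402556104
N in tool [10.28243875 -0.2447127   0.02573584]
```

{"name": "servo_tool", "arguments": {
  "increments": [
    [[1.8, 0.04, -0.91, 0, 5], [1.8, 0.16, -1.81, 0, 10], [1.8, 0.36, -2.7, 0, 15], [1.8, 0.63, -3.57, 0, 20], [1.8, 0.98, -4.41, 0, 25]]
  ]
}}

```text
t: 14.5
tool_pos: [0.5318, 0.176, 0.1048]
tool_rot: [3.125, 0.266, 0.004]
contact_force: [3.8, -7.8, -3.7]
opening: 0.0199
grip_force: 105.5
```

{"name": "servo_tool", "arguments": {
  "increments": [
    [[1.8, 0, -0.3, 0, 1.7], [1.8, 0.02, -0.73, 0, 4], [1.8, 0.02, -0.73, 0, 4]]
  ]
}}

```text
t: 14.8
tool_pos: [0.5307, 0.1832, 0.1046]
tool_rot: [3.132, 0.162, 0.003]
contact_force: [4.1, -7.5, -3.5]
opening: 0.0202
grip_force: 105.4
```

```bash
python3 st.py; python3 arc.py
python3 - <<'E'
from h import *
snap('wrist','w5'); a=cv2.imread('pics/w5.png'); print(w2p('w5',(.6328,.1955,.09)))
snap('top','t5'); b=cv2.imread('pics/t5.png')
u=w2p('t5',(.6,.1955,.1)).astype(int); A=cv2.resize(b[u[1]-42:u[1]+42,u[0]-50:u[0]+50],(500,420),interpolation=cv2.INTER_CUBIC)
snap('scene','s5'); s=cv2.imread('pics/s5.png'); v=w2p('s5',(.632,.1955,.1)).astype(int); B=cv2.resize(s[v[1]-42:v[1]+42,v[0]-30:v[0]+30],(300,420),interpolation=cv2.INTER_CUBIC)
cv2.imwrite('pics/c7.png',np.hstack([A,B])); print(u,v)
E
```

```text
t 14.8 pos [0.5307 0.1832 0.1046] yang -84.09 tilt [ 0.0025 -0.0056] F [ 4.1 -7.5 -3.5] M [-1.269 -0.373  0.889] grip 105.37831899302546 op 0.0202 q6 1.672 q1 0.203 e6 1.021
r 0.10283880957840603 ang -173.14478883095333
N in tool [10.28247331 -0.1690962   0.01888349]
[317.62011538  37.18701665]
[285 203] [338 229]
```

View pics/c7.png

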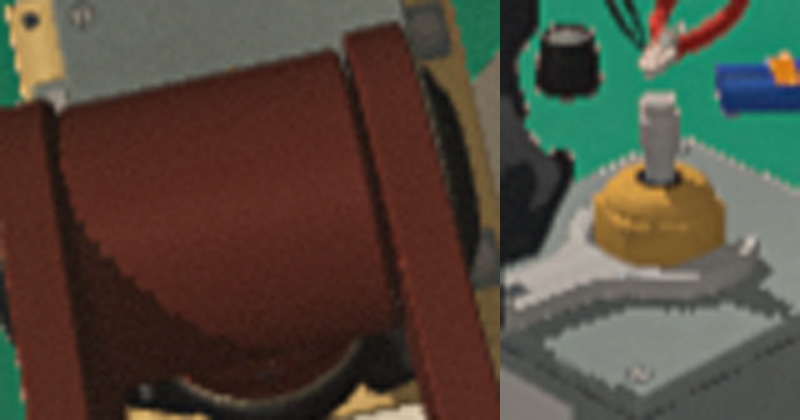

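The scene view shows the spanner still flat round the nut with its handle toward the robot, and the stripe turned away. The hand went 93.8°, less about 5.7° of free play, so the nut turned about 88°. I'll back the hand 5° into the free play and draw the spanner off.

{"name": "servo_tool", "arguments": {
  "increments": [
    [[1.8, 0.01, 0.45, 0, -2.5], [1.8, 0.04, 0.9, 0, -5], [1.8, 0.04, 0.9, 0, -5], [1.8, 0.04, 0.9, 0, -5]]
  ]
}}

```text
t: 15.35
tool_pos: [0.5317, 0.176, 0.1047]
tool_rot: [3.127, 0.293, 0.003]
contact_force: [3.9, -1.7, -3.4]
opening: 0.0203
grip_force: 105.0
```

```bash
python3 st.py; python3 arc.py
```

```text
t 15.35 pos [0.5317 0.176  0.1047] yang -79.28 tilt [ 0.002  -0.0006] F [ 3.9 -1.7 -3.4] M [-0.287 -0.444  0.252] grip 104.99334812164307 op 0.0203 q6 1.571 q1 0.187 e6 0.2
r 0.10291241708741276 ang -169.08605575650614
N in tool [10.29116451 -0.0347972   0.01944377]
```

{"name": "servo_tool", "arguments": {
  "increments": [
    [[1.8, 0, 0.18, 0, -1], [1.8, -0.5, 0.18, 0, -1], [1.8, -1, 0.18, 0, -1], [1.8, -1.7, 0.18, 0, -1], [1.8, -2.5, 0.18, 0, -1]]
  ]
}}

```text
t: 15.85
tool_pos: [0.5207, 0.1719, 0.1117]
tool_rot: [-3.122, -0.321, -0.063]
contact_force: [42.5, 6.5, -10.3]
opening: 0.0201
grip_force: 104.0
```

```bash
python3 st.py
```

```text
t 15.85 pos [0.5207 0.1719 0.1117] yang -78.26 tilt [0.0395 0.0068] F [ 42.5   6.5 -10.3] M [ 0.855 -6.253  0.21 ] grip 104.04013752937317 op 0.0201 q6 1.549 q1 0.183 e6 0.238
```

{"name": "servo_tool", "arguments": {
  "increments": [
    [[1.8, -0.9, 0, 0, 0], [1.8, -2, 0, 0, 0], [1.8, -3.2, 0, 0, 0], [1.8, -4.4, 0, 0, 0], [1.8, -5, 0, -0.5, 0]]
  ]
}}

```text
t: 16.35
tool_pos: [0.4546, 0.1595, 0.1075]
tool_rot: [-3.125, -0.323, 0.008]
contact_force: [-0.1, 0.2, -2.0]
opening: 0.0202
grip_force: 105.4
```

```bash
python3 st.py
```

```text
t 16.35 pos [0.4546 0.1595 0.1075] yang -78.21 tilt [-0.0052 -0.0005] F [-0.1  0.2 -2. ] M [-0.021  0.141 -0.049] grip 105.37984013557434 op 0.0202 q6 1.547 q1 0.183 e6 0.002
```

{"name": "servo_tool", "arguments": {
  "increments": [
    [[1.8, -1, 0, -2, 0], [1.8, -3, 0, -4, 0], [1.8, -3, 0, -5, 0], [1.8, -3, 0, -5, 0], [1.8, -3, 0, -5, 0]]
  ]
}}

```text
t: 16.85
tool_pos: [0.4284, 0.1537, 0.159]
tool_rot: [-3.125, -0.322, 0.0]
contact_force: [0.2, -1.5, -2.9]
opening: 0.0202
grip_force: 105.4
```

```bash
python3 st.py
python3 - <<'E'
from h import *
snap('wrist','w6')
a=cv2.imread('pics/w4.png',0); b=cv2.imread('pics/w6.png',0)
# template: slot start + neck region of spanner
for (x0,y0,x1,y1) in [(290,90,362,250),(295,215,355,270),(270,85,385,150)]:
    t=a[y0:y1,x0:x1]; r=cv2.matchTemplate(b,t,cv2.TM_CCOEFF_NORMED); _,v,_,p=cv2.minMaxLoc(r); print(v,'shift',p[0]-x0,p[1]-y0)
E
```

```text
t 16.85 pos [0.4284 0.1537 0.159 ] yang -78.23 tilt [-0.0002  0.0001] F [ 0.2 -1.5 -2.9] M [-0.034  0.142 -0.026] grip 105.39835810661316 op 0.0202 q6 1.546 q1 0.181 e6 0.0
0.7088517546653748 shift 19 -73
0.9813300967216492 shift 0 0
0.8040754795074463 shift 15 -71
```

Run:
```python
from h import *
a=cv2.imread('pics/w4.png',0); b=cv2.imread('pics/w6.png',0)
print(a[0:300:6,323:328].mean(1).astype(int)); print(b[0:300:6,323:328].mean(1).astype(int))
for y in (20,60,90,180,260): print(y,a[y,240:410:4],'\n  ',b[y,240:410:4])
```

```text
[ 62  62  62  62  63  71  71  92 106  79  51  47  47  86  88  92  91  87
  89  90 106 134 134 134 133 132 132 132 132 132 132 132 132 132 133 132
 132 132 132  87  66  66  65  66  65  65  64  65  64  64]
[ 97  97  98  82  49  77  70  71 100 149 149 149 149 149 149 106 166 165
 166 168 133 128 127 128 127 127 127 126 125 126 126 126 126 126 125 126
 125 126 125  89  62  62  62  62  61  61  61  44  40  39]
20 [138 135 132 109  62 104 104 103 103 102 102 103 104 105 106 107 107 107
 105 107  77  64  63  63  63  64  63  62  62  63 106 107 107 107 109 108
 107 108  84  84 135 135 136] 
   [128 125 121  93  58  70  71  70  70  70  71  71  70  70  71  72  70  71
  70  71  72  71  72  71  72  72  72  72  72  72  72  53  49  49  50  50
  48  59  90 108 125 127 127]
60 [136 137 132 129  76  58  55  55  56  57  55  54  54  52  52  53  53  52
  51  51  53  50  50  51  50  50  49  50  50  51  51  50  50  49  49  49
  49  49  61 117 134 145 154] 
   [128 130 125 121  66 121 154 152 151 149 151 147 149 148 147 150 151 148
 147 147 147 149 149 146 148 152 149 146 146 145 144 140 139 140 139 138
 139
[... 404 characters left out ...]
5 106 106 106 105 106 106 106 105 106 104 132 134 137 140
 137 139 138 131 135 136 132 130 132 134 134 119 104 106 106 104 104 103
 104 103 103 105 106 105 106] 
   [171 170 169 167 167 167 167 167 167 167 166 168 168 132 125 126 131 134
 131 133 131 126 129 130 125 125 126 128 129 117 167 168 169 170 168 167
 166 166 168 167 167 168 169]
260 [178 178 178 178 176 177 177 179 179 178 176 176 177 138 113 132 134 137
 102  67  67  66  67  67  79 128 129 130 125 105 105 104 105 111 147 176
 176 175 176 174 175 177 177] 
   [169 169 169 170 170 169 168 146 128 125 124 125 123 121 119 125 127 129
  96  63  63  63  62  64  74 123 122 124 118 127 132 131 129 118  99  77
  66  63  64  64  64  64  66]
```

{"name": "servo_tool", "arguments": {
  "increments": [
    [[1.8, -0.2, 4.5, 0, 0], [1.8, -0.4, 9, 0, 0], [1.8, -0.6, 13.5, 0, 0], [1.8, -0.8, 18, 0, 0], [1.8, -0.9, 21, 0, 0]]
  ]
}}

```text
t: 17.4
tool_pos: [0.4623, -0.0564, 0.1581]
tool_rot: [-3.125, -0.319, 0.003]
contact_force: [1.1, 0.7, -2.2]
opening: 0.0202
grip_force: 105.4
```

{"name": "servo_tool", "arguments": {
  "increments": [
    [[1.8, -0.1, 2.5, 0, -7], [1.8, -0.2, 5, 0, -14], [1.8, -0.3, 7.5, 0, -21], [1.8, -0.3, 9.5, 0, -28], [1.8, -0.3, 9.5, 0, -35]]
  ]
}}

```text
t: 17.9
tool_pos: [0.479, -0.1497, 0.158]
tool_rot: [-2.882, -1.25, 0.003]
contact_force: [0.0, 0.9, -2.1]
opening: 0.0203
grip_force: 105.4
```

{"name": "servo_tool", "arguments": {
  "increments": [
    [[1.8, 0, 0, 0, -8], [1.8, 0, 0, 0, -16], [1.8, 0, 0, 0, -24], [1.8, 0, 0, 0, -32], [1.8, 0, 0, 0, -40]]
  ]
}}

```text
t: 18.4
tool_pos: [0.4786, -0.1474, 0.1577]
tool_rot: [-2.275, -2.163, 0.002]
contact_force: [0.1, -0.5, -2.0]
opening: 0.0202
grip_force: 105.4
```

{"name": "servo_tool", "arguments": {
  "increments": [
    [[1.8, 0, 0, 0, 0], [1.8, 0, 0, 0, 0]]
  ]
}}

```text
t: 18.6
tool_pos: [0.4787, -0.1474, 0.1583]
tool_rot: [-2.285, -2.154, 0.001]
contact_force: [-0.1, -0.5, -1.7]
opening: 0.0201
grip_force: 105.4
```

```bash
python3 st.py
python3 - <<'E'
from h import *
o=ctrl.get_obs(); R=cv2.Rodrigues(o['tool_rot'])[0]; print(R.T@(np.array([.4787,-.1478,.0224])-o['tool_pos'])*100)
E
```

```text
t 18.6 pos [ 0.4787 -0.1474  0.1583] yang -3.4 tilt [-0.0014  0.0006] F [-0.1 -0.5 -1.7] M [-0.148 -0.025  0.023] grip 105.422283411026 op 0.0201 q6 -0.388 q1 -0.447 e6 -0.033
[-0.04512033  0.01813651 13.59035938]
```

{"name": "servo_tool", "arguments": {
  "increments": [
    [[1.8, 0, 0, 4, 0], [1.8, 0, 0, 8, 0], [1.8, 0, 0, 11, 0], [1.8, 0, 0, 12.5, 0], [1.8, 0, 0, 12.8, 0]]
  ]
}}

```text
t: 19.1
tool_pos: [0.4768, -0.1465, 0.0283]
tool_rot: [-2.281, -2.152, 0.003]
contact_force: [-0.7, 0.1, -2.9]
opening: 0.0203
grip_force: 105.4
```

{"name": "servo_tool", "arguments": {
  "increments": [
    [[1.8, 0, 0, 0, 0], [1.8, 0, 0, 0, 0], [1.8, 0, 0, 0.3, 0], [1.8, 0, 0, 0.6, 0], [1.8, 0, 0, 0.7, 0]]
  ]
}}

```text
t: 19.6
tool_pos: [0.479, -0.1475, 0.0245]
tool_rot: [2.283, 2.158, 0.0]
contact_force: [-0.0, -0.8, -2.9]
opening: 0.0203
grip_force: 105.4
```

```bash
python3 st.py
```

```text
t 19.6 pos [ 0.479  -0.1475  0.0245] yang -3.24 tilt [ 0.0004 -0.0002] F [-0.  -0.8 -2.9] M [-0.124  0.084  0.033] grip 105.40361523628235 op 0.0203 q6 -0.391 q1 -0.447 e6 0.004
```

{"name": "servo_tool", "arguments": {
  "increments": [
    [[1.8, 0, 0, 0.15, 0], [1.8, 0, 0, 0.25, 0], [1.8, 0, 0, 0.25, 0]]
  ]
}}

```text
t: 19.9
tool_pos: [0.4791, -0.1475, 0.0221]
tool_rot: [2.283, 2.158, 0.0]
contact_force: [-0.1, -0.7, -0.9]
opening: 0.0201
grip_force: 105.7
```

```bash
python3 st.py
```

```text
t 19.9 pos [ 0.4791 -0.1475  0.0221] yang -3.23 tilt [ 0.0002 -0.0001] F [-0.1 -0.7 -0.9] M [-0.076  0.146  0.063] grip 105.72509407997131 op 0.0201 q6 -0.391 q1 -0.447 e6 0.027
```

{"name": "servo_tool", "arguments": {
  "increments": [
    [[3, 0, 0, 0, 0], [6, 0, 0, 0, 0], [8.5, 0, 0, 0, 0], [8.5, 0, 0, 0, 0], [8.5, 0, 0, 0, 0]]
  ]
}}

```text
t: 20.4
tool_pos: [0.479, -0.1474, 0.0219]
tool_rot: [2.283, 2.158, 0.0]
contact_force: [-0.3, 0.9, 0.2]
opening: 0.0843
grip_force: 0.0
```

{"name": "servo_tool", "arguments": {
  "increments": [
    [[8.5, 0, 0, -1, 0], [8.5, 0, 0, -4, 0], [8.5, 0, 0, -9, 0], [8.5, 0, 0, -14, 0], [8.5, 0, 0, -18, 0]]
  ]
}}

```text
t: 20.9
tool_pos: [0.4794, -0.1476, 0.2059]
tool_rot: [2.281, 2.156, 0.002]
contact_force: [1.2, -0.6, 0.6]
opening: 0.0849
grip_force: 0.0
```

{"name": "servo_tool", "arguments": {
  "increments": [
    [[8.5, 0, 0, 0, 0], [8.5, 0, 0, 0, 0], [8.5, 0, 0, 0, 0]]
  ]
}}

```text
t: 21.2
tool_pos: [0.4781, -0.147, 0.2006]
tool_rot: [-2.282, -2.157, 0.001]
contact_force: [-0.1, -1.0, 0.1]
opening: 0.0847
grip_force: 0.0
```

```bash
python3 st.py
python3 - <<'E'
from h import *
snap('wrist','w7'); snap('top','t7'); snap('scene','s7')
# nut mask in top view: before/after compare
for fn in ('top0','t7'):
    im=cv2.imread(f'pics/{fn}.png'); hsv=cv2.cvtColor(im,cv2.COLOR_BGR2HSV)
    m=cv2.inRange(hsv,(8,120,60),(25,255,255)); n,l,st,ce=cv2.connectedComponentsWithStats(m); u=w2p(fn,(.6325,.1955,.107))
    i=min(range(1,n),key=lambda i:np.hypot(*(ce[i]-u))-(st[i,4]>100)*1000*(np.hypot(*(ce[i]-u))<15)); print(fn,ce[i],st[i])
    c=max(cv2.findContours((l==i).astype(np.uint8),cv2.RETR_EXTERNAL,cv2.CHAIN_APPROX_NONE)[0],key=cv2.contourArea)[:,0]
    P=np.array([p2w(fn,p,.1)[:2] for p in c]); d=P-[.6325,.1955]; a=np.arctan2(d[:,1],d[:,0]); r=np.hypot(*d.T)
    print(' corner phase deg',np.degrees(np.angle((r**4*np.exp(6j*a)).sum()))/6)
# white pixels near nut in scene
s=cv2.imread('pics/s7.png').astype(int)
for nm,ang in (('-170',-170),('100',100),('-80',-80)):
    p=[.6325+.0232*np.cos(np.radians(ang)),.1955+.0232*np.sin(np.radians(ang)),.095]; u=w2p('s7',p).astype(int); print(nm,u,s[u[1]-1:u[1]+2,u[0]-2:u[0]+3].min(2).tolist())
t=cv2.imread('pics/w3.png',0)
for k,(A,B) in {'sp':('top0','t7')}.items():
    a=cv2.imread(f'pics/{A}.png',0);b=cv2.imread(f'pics/{B}.png',0)
    for (x0,y0,x1,y1) in [(385,243,425,288),(280,280,365,310),(150,150,215,208)]:
        r=cv2.matchTemplate(b,a[y0:y1,x0:x1],cv2.TM_CCOEFF_NORMED);_,v,_,p=cv2.minMaxLoc(r);print((x0,y0),v,p[0]-x0,p[1]-y0)
E
```

```text
t 21.2 pos [ 0.4781 -0.147   0.2006] yang -3.23 tilt [-0.002   0.0009] F [-0.1 -1.   0.1] M [-0.003  0.015 -0.027] grip 0.0 op 0.0847 q6 -0.391 q1 -0.447 e6 0.0
top0 [285.28860759 188.63544304] [273 174  25  28 395]
 corner phase deg 10.06824517869432
t7 [285.68765743 188.60201511] [273 175  26  26 397]
 corner phase deg 22.849714000027177
-170 [330 235] [[46, 49, 47, 48, 47], [44, 47, 48, 48, 49], [54, 47, 46, 48, 50]]
100 [331 227] [[68, 70, 71, 72, 71], [59, 64, 64, 65, 63], [59, 57, 58, 60, 60]]
-80 [347 235] [[47, 46, 43, 46, 43], [44, 46, 43, 43, 41], [43, 44, 42, 42, 39]]
(385, 243) 0.9332858324050903 0 -1
(280, 280) 0.8055405616760254 0 0
(150, 150) 0.9947324991226196 0 0
```

{"name": "servo_tool", "arguments": {
  "increments": [
    [[8.5, 4, 1, -4, 0], [8.5, 8, 3, -7, 0], [8.5, 12, 5, -7, 0], [8.5, 16, 7, -7, 0], [8.5, 20, 8, -7, 0]]
  ]
}}

```text
t: 21.85
tool_pos: [0.571, 0.0497, 0.271]
tool_rot: [-2.282, -2.158, 0.001]
contact_force: [0.7, -0.5, -0.2]
opening: 0.085
grip_force: 0.0
```

{"name": "servo_tool", "arguments": {
  "increments": [
    [[8.5, 4, 1.5, 0, 0], [8.5, 8, 3, 0, 0], [8.5, 12, 4.5, 0, 0], [8.5, 15, 5.5, 0, 0], [8.5, 15, 5.5, 0, 0]]
  ]
}}

```text
t: 22.35
tool_pos: [0.6334, 0.1977, 0.2694]
tool_rot: [-2.277, -2.161, 0.003]
contact_force: [-0.2, 0.2, -0.2]
opening: 0.0852
grip_force: 0.0
```

{"name": "servo_tool", "arguments": {
  "increments": [
    [[8.5, 0, 0, 0, 0], [8.5, 0, 0, 0, 0], [8.5, 0, 0, 0, 0]]
  ]
}}

```text
t: 22.65
tool_pos: [0.6331, 0.1932, 0.2716]
tool_rot: [-2.285, -2.156, 0.001]
contact_force: [-0.2, -0.4, -0.8]
opening: 0.085
grip_force: 0.0
```

```bash
cat > hexfit.py <<'E'
from h import *
from scipy.optimize import minimize
import sys
def fit(fn,z=.106):
    im=cv2.imread(f'pics/{fn}.png'); hsv=cv2.cvtColor(im,cv2.COLOR_BGR2HSV)
    m=cv2.inRange(hsv,(8,110,40),(25,255,255)); n,l,st,ce=cv2.connectedComponentsWithStats(m); u=w2p(fn,(.6325,.1955,.107))
    c=[i for i in range(1,n) if st[i,4]>800 and np.hypot(*(ce[i]-u))<25][0]
    ct=max(cv2.findContours((l==c).astype(np.uint8),cv2.RETR_EXTERNAL,cv2.CHAIN_APPROX_NONE)[0],key=cv2.contourArea)
    ct=cv2.convexHull(ct); M=np.zeros_like(m); cv2.drawContours(M,[ct],-1,255,-1); M=M>0
    # best hexagon prism silhouette by IoU
    def sil(p):
        H=[(p[0]+.02656*np.cos(p[2]+k*np.pi/3),p[1]+.02656*np.sin(p[2]+k*np.pi/3)) for k in range(6)]
        pts=np.array([w2p(fn,(x,y,zz)) for zz in (.085,.105) for x,y in H])
        S=np.zeros(M.shape,np.uint8); cv2.fillConvexPoly(S,np.round(cv2.convexHull(pts.astype(np.float32))[:,0]*16).astype(np.int32),1,shift=4); return S>0
    f=lambda q:-(sil([q[0]/1e3,q[1]/1e3,q[2]/20])&M).sum()/(sil([q[0]/1e3,q[1]/1e3,q[2]/20])|M).sum()
    best=min((minimize(f,[632.5,195.5,20*np.radians(a)],method='Nelder-Mead',options=dict(initial_simplex=[[632.5,195.5,20*np.radians(a)],[634.5,195.5,20*np.radians(a)],[632.5,197.5,20*np.radians(a)],[632.5,195.5,20*np.radians(a+5)]])) for a in range(0,60,10)),key=lambda r:r.fun)
    print(fn,M.sum(),'iou',-best.fun,'c',best.x[:2],'phase',np.degrees(best.x[2]/20)%60)
for a in sys.argv[1:]: fit(a)
E
python3 -c "
from h import *
snap('wrist','w8')"
python3 st.py; python3 hexfit.py w1 w2 w8
```

```text
t 22.7 pos [0.6332 0.1933 0.2718] yang -3.31 tilt [-0.0002 -0.0002] F [-0.3 -0.5 -0.1] M [ 0.017 -0.023  0.027] grip 0.0 op 0.0852 q6 0.242 q1 0.184 e6 -0.001
w1 2821 iou 0.984986033519553 c [632.33806441 194.66985782] phase 10.231690993005216
w2 2679 iou 0.9823982398239824 c [632.14500721 194.73607193] phase 40.06959720514631
w8 2756 iou 0.9835772938236345 c [632.46821737 194.5523812 ] phase 25.015844755931372
```

```bash
python3 - <<'E'
from h import *
for f in ('w5','w6','s5','t7'): print(f,w2p(f,(.6325,.195,.105)))
E
sed -i 's/(.085,.105)/ZS/; s/^import sys/import sys\nZS=(.092,.105)/' hexfit.py; timeout 300 python3 hexfit.py w8 s1 s5 s7 w5
```

```text
w5 [318.55597307  24.11482659]
w6 [ 326.49342588 -248.53137386]
s5 [339.20142013 227.43048041]
t7 [285.30770914 186.35360813]
w8 2756 iou 0.9871060171919771 c [632.46646591 194.98573213] phase 23.42323782592059Traceback (most recent call last):
  File "hexfit.py", line 19, in <module>
    for a in sys.argv[1:]: fit(a)
                           ~~~^^^
  File "hexfit.py", line 8, in fit
    c=[i for i in range(1,n) if st[i,4]>800 and np.hypot(*(ce[i]-u))<25][0]
      ~~~~~~~~~~~~~~~~~~~~~~~~~~~~~~~~~~~~~~~~~~~~~~~~~~~~~~~~~~~~~~~~~~^^^
IndexError: list index out of range
```

```bash
sed -i 's/>800 and np.hypot(\*(ce\[i\]-u))<25/>150 and np.hypot(*(ce[i]-u))<30/' hexfit.py; for f in w5 s1 s5 s7 w1 w2 t7 top0; do timeout 100 python3 hexfit.py $f 2>&1 | tail -1; done
```

```text
IndexError: list index out of range
s1 456 iou 0.8720173535791758 c [633.81015581 195.60426431] phase 41.723082339455374
s5 442 iou 0.90744920993228 c [633.95292734 195.80210556] phase 9.712724019458413
s7 505 iou 0.8035363457760314 c [632.67550797 194.95855838] phase 12.016059027777777
w1 2821 iou 0.9838766211005958 c [631.96959202 195.08130112] phase 9.860422852602193
w2 2679 iou 0.9881481481481481 c [632.49615078 195.05098053] phase 40.31475210552869
t7 534 iou 0.987037037037037 c [632.08236516 195.30787336] phase 24.053719934753506
top0 547 iou 0.9711191335740073 c [632.12740807 195.38495134] phase 9.934034345513032
```

The fits put the nut at 90° past finger-tight under the spanner. Since the spanner came off it is at about 76°, so drawing it off dragged the nut back by roughly 14°. The clamp joint should not move at that torque, so it is probably the seal travel that unwound. I'll run the nut down again with the fingers to finger resistance.

{"name": "servo_tool", "arguments": {
  "increments": [
    [[8.5, 0.2, -0.05, 5, 3], [8.5, 0.2, -0.05, 10, 3], [8.5, 0.2, -0.05, 14, 3], [8.5, 0.2, -0.05, 16, 3], [8.5, 0.2, -0.05, 16.4, 3]]
  ],
  "newtons": 40
}}

```text
t: 23.2
tool_pos: [0.6304, 0.1951, 0.1036]
tool_rot: [-2.337, -2.094, 0.01]
contact_force: [1.0, -0.4, -0.2]
opening: 0.085
grip_force: 0.0
```

{"name": "servo_tool", "arguments": {
  "increments": [
    [[8.5, 0, 0, 0, 0], [8.5, 0, 0, 0, 0]]
  ]
}}

```text
t: 23.4
tool_pos: [0.6345, 0.1964, 0.1104]
tool_rot: [2.338, 2.096, 0.005]
contact_force: [-0.1, -0.1, 0.6]
opening: 0.0849
grip_force: 0.0
```

{"name": "servo_tool", "arguments": {
  "increments": [
    [[4, 0, 0, 0, 0], [4, 0, 0, 0, 0], [4, 0, 0, 0, 0], [4, 0, 0, 0, 0], [4, 0, 0, 0, 0]]
  ]
}}

```text
t: 23.9
tool_pos: [0.6332, 0.1966, 0.1094]
tool_rot: [2.339, 2.097, 0.001]
contact_force: [-3.2, -0.3, 5.4]
opening: 0.0448
grip_force: 42.2
```

```bash
python3 st.py
```

```text
t 23.9 pos [0.6332 0.1966 0.1094] yang -6.23 tilt [0.0003 0.0002] F [-3.2 -0.3  5.4] M [-0.073  0.622 -0.1  ] grip 42.184619307518005 op 0.0448 q6 0.298 q1 0.189 e6 -0.043
```

{"name": "servo_tool", "arguments": {
  "increments": [
    [[4, 0, 0, 0, 4], [4, 0, 0, 0, 4]]
  ]
}}

```text
t: 24.1
tool_pos: [0.6332, 0.1967, 0.1094]
tool_rot: [2.406, 2.018, 0.0]
contact_force: [-3.2, -0.7, 5.9]
opening: 0.0449
grip_force: 42.1
```

```bash
python3 st.py
```

```text
t 24.1 pos [0.6332 0.1967 0.1094] yang -10.01 tilt [ 0.0008 -0.0009] F [-3.2 -0.7  5.9] M [-0.108  0.473  1.4  ] grip 42.12069869041443 op 0.0449 q6 0.364 q1 0.189 e6 1.645
```

Torque rose to 1.4 N m at once, so the nut is seated and was not backed off. That makes the quarter turn only about 76°, with hand wind-up the likely cause of the shortfall. That is too near the 75° limit, so I'll fetch the spanner again and add about 13°.

{"name": "servo_tool", "arguments": {
  "increments": [
    [[4, 0, 0, 0, -3], [8.5, 0, 0, 0, -4], [8.5, 0, 0, 0, -4], [8.5, 0, 0, 0, -4], [8.5, 0, 0, 0, -4]]
  ]
}}

```text
t: 24.6
tool_pos: [0.6329, 0.1964, 0.1075]
tool_rot: [-2.339, -2.097, 0.0]
contact_force: [0.1, 0.3, -0.6]
opening: 0.0853
grip_force: 0.0
```

{"name": "servo_tool", "arguments": {
  "increments": [
    [[8.5, 0, 0, -4, 0], [8.5, 0, 0, -8, 0], [8.5, 0, 0, -12, 0], [8.5, 0, 0, -16, -3], [8.5, 0, 0, -16, -3]]
  ]
}}

```text
t: 25.1
tool_pos: [0.6361, 0.197, 0.2767]
tool_rot: [2.278, 2.153, 0.018]
contact_force: [-0.1, 0.4, 1.7]
opening: 0.0851
grip_force: 0.0
```

{"name": "servo_tool", "arguments": {
  "increments": [
    [[8.5, 0, 0, 0, 0], [8.5, 0, 0, 0, 0], [8.5, 0, 0, 0, 0]]
  ]
}}

```text
t: 25.4
tool_pos: [0.6321, 0.1962, 0.2651]
tool_rot: [-2.282, -2.156, 0.006]
contact_force: [-1.0, 1.1, -0.4]
opening: 0.0849
grip_force: 0.0
```

```bash
python3 -c "
from h import *
snap('wrist','w9')"; sed -i 's/ZS=.*/ZS=(.088,.1055)/' hexfit.py; python3 st.py; for f in w1 w2 w8 w9; do python3 hexfit.py $f|tail -1; done
python3 - <<'E'
from h import *
o=ctrl.get_obs(); R=cv2.Rodrigues(o['tool_rot'])[0]; print(R.T@(np.array([.4787,-.1475,.2])-o['tool_pos'])*100)
E
```

```text
t 25.45 pos [0.6322 0.1962 0.2653] yang -3.24 tilt [-0.0038 -0.0007] F [-0.3  0.8 -0.1] M [-0.051 -0.029  0.016] grip 0.0 op 0.0852 q6 0.245 q1 0.189 e6 0.002
w1 2821 iou 0.9842767295597484 c [632.1619882  195.05408163] phase 10.118483126912773
w2 2679 iou 0.9849264705882353 c [632.36449046 194.981798  ] phase 40.289344214711306
w8 2756 iou 0.9800853485064012 c [632.37633656 194.71706351] phase 23.019359688734916
w9 2894 iou 0.9883879781420765 c [632.37668432 194.85871637] phase 23.390696635139577
[-35.17907669 -13.35303738   6.61035418]
```

{"name": "servo_tool", "arguments": {
  "increments": [
    [[8.5, -4, -1.5, 0, 0], [8.5, -8, -3, 0, 0], [8.5, -12.5, -4.5, 0, 0], [8.5, -17, -6, 0, 0], [8.5, -21, -8, 0, 0]]
  ]
}}

```text
t: 25.95
tool_pos: [0.5401, -0.0104, 0.2665]
tool_rot: [-2.283, -2.157, 0.002]
contact_force: [0.6, 0.0, -0.0]
opening: 0.085
grip_force: 0.0
```

{"name": "servo_tool", "arguments": {
  "increments": [
    [[8.5, -4, -1.5, 1, 0], [8.5, -8, -3, 4, 0], [8.5, -12, -4.5, 8, 0], [8.5, -14.2, -5.4, 12, 0], [8.5, -14.2, -5.4, 14, 0]]
  ]
}}

```text
t: 26.45
tool_pos: [0.4762, -0.1488, 0.1236]
tool_rot: [-2.284, -2.15, 0.004]
contact_force: [0.6, 1.2, -0.8]
opening: 0.0846
grip_force: 0.0
```

{"name": "servo_tool", "arguments": {
  "increments": [
    [[8.5, 0, 0, 0, 0], [8.5, 0, 0, 0, 0], [8.5, 0, 0, 0, 0], [8.5, 0, 0, 0, 0]]
  ]
}}

```text
t: 26.85
tool_pos: [0.481, -0.1475, 0.13]
tool_rot: [2.279, 2.157, 0.002]
contact_force: [0.3, 0.3, 0.9]
opening: 0.085
grip_force: 0.0
```

```bash
python3 st.py
python3 - <<'E'
from h import *
o=ctrl.get_obs(); R=cv2.Rodrigues(o['tool_rot'])[0]; print(R.T@(np.array([.479,-.1475,.022])-o['tool_pos'])*100)
E
```

```text
t 26.85 pos [ 0.481  -0.1475  0.13  ] yang -3.16 tilt [ 0.0035 -0.0016] F [0.3 0.3 0.9] M [0.024 0.036 0.024] grip 0.0 op 0.085 q6 -0.39 q1 -0.446 e6 0.001
[-2.91727332e-04 -2.33902685e-01  1.08032691e+01]
```

{"name": "servo_tool", "arguments": {
  "increments": [
    [[8.5, 0, -0.1, 3, 0], [8.5, 0, -0.1, 6, 0], [8.5, 0, -0.1, 8, 0], [8.5, 0, -0.1, 9, 0], [8.5, 0, -0.1, 9.5, 0]]
  ]
}}

```text
t: 27.35
tool_pos: [0.4788, -0.1472, 0.0329]
tool_rot: [2.282, 2.158, 0.0]
contact_force: [0.1, -1.4, 0.3]
opening: 0.0849
grip_force: 0.0
```

{"name": "servo_tool", "arguments": {
  "increments": [
    [[8.5, 0, 0, 0, 0], [8.5, 0, 0, 0, 0], [8.5, 0, 0, 0, 0], [8.5, 0, 0, 0, 0]]
  ]
}}

```text
t: 27.75
tool_pos: [0.479, -0.1477, 0.0338]
tool_rot: [2.282, 2.157, 0.001]
contact_force: [-0.4, -1.0, 0.3]
opening: 0.085
grip_force: 0.0
```

```bash
python3 st.py
```

```text
t 27.75 pos [ 0.479  -0.1477  0.0338] yang -3.23 tilt [ 0.0016 -0.0008] F [-0.4 -1.   0.3] M [-0.013  0.072 -0.031] grip 0.0 op 0.085 q6 -0.391 q1 -0.448 e6 0.0
```

{"name": "servo_tool", "arguments": {
  "increments": [
    [[8.5, 0, 0, 0.7, 0], [8.5, 0, 0, 1.2, 0], [5, 0, 0, 1.2, 0], [3.5, 0, 0, 1.2, 0], [1.8, 0, 0, 1.2, 0]]
  ],
  "newtons": 110
}}

```text
t: 28.25
tool_pos: [0.4784, -0.1474, 0.0207]
tool_rot: [-2.283, -2.158, 0.0]
contact_force: [-0.4, 0.1, 0.2]
opening: 0.0435
grip_force: 0.0
```

{"name": "servo_tool", "arguments": {
  "increments": [
    [[1.8, 0, 0, 0, 0], [1.8, 0, 0, 0, 0], [1.8, 0, 0, 0, 0], [1.8, 0, 0, 0, 0]]
  ]
}}

```text
t: 28.65
tool_pos: [0.4788, -0.1476, 0.0216]
tool_rot: [2.283, 2.157, 0.0]
contact_force: [-2.3, 2.2, 5.5]
opening: 0.0204
grip_force: 107.3
```

{"name": "servo_tool", "arguments": {
  "increments": [
    [[1.8, 0, 0, -1, 0], [1.8, 0, 0, -4, 0], [1.8, 0, 0, -7, 0], [1.8, 0, 0, -10, 0], [1.8, 0, 0, -10, 0]]
  ]
}}

```text
t: 29.15
tool_pos: [0.4811, -0.1488, 0.1257]
tool_rot: [2.277, 2.152, 0.005]
contact_force: [1.7, -0.2, -2.9]
opening: 0.0203
grip_force: 106.8
```

{"name": "servo_tool", "arguments": {
  "increments": [
    [[1.8, 3, 0, 0, 0], [1.8, 6.5, 1.5, 0, 0], [1.8, 9.5, 3.5, 0, 0], [1.8, 12.5, 6, 0, 0], [1.8, 15, 9, 0, 0]]
  ]
}}

```text
t: 29.65
tool_pos: [0.5757, -0.0009, 0.1184]
tool_rot: [-2.28, -2.157, 0.004]
contact_force: [-0.1, -0.8, -2.4]
opening: 0.0204
grip_force: 106.7
```

{"name": "servo_tool", "arguments": {
  "increments": [
    [[1.8, 1.8, 1.8, 0, 1.7], [1.8, 2.8, 3.4, 0, 3.4], [1.8, 2.8, 3.4, 0, 3.4], [1.8, 2.8, 3.4, 0, 3.4], [1.8, 2.8, 3.4, 0, 3.4]]
  ]
}}

```text
t: 30.15
tool_pos: [0.6108, 0.0228, 0.1194]
tool_rot: [-2.345, -2.088, 0.003]
contact_force: [0.3, 0.9, -3.0]
opening: 0.0203
grip_force: 106.8
```

```bash
cat > ins.py <<'E'
from h import *
o=ctrl.get_obs(); R=cv2.Rodrigues(o['tool_rot'])[0]; print('N in tool cm',R.T@np.array([.6328-o['tool_pos'][0],.1955-o['tool_pos'][1],0])*100)
snap('wrist','wi'); a=cv2.imread('pics/w4.png',0); b=cv2.imread('pics/wi.png',0)
t=a[215:262,295:355]; r=cv2.matchTemplate(b,t,cv2.TM_CCOEFF_NORMED);_,v,_,p=cv2.minMaxLoc(r);print(v,p[0]-295,p[1]-215)
for y in (20,100,180): 
    print(y,b[y,240:300:4],b[y,360:412:4])
print(b[100:250:5,323:328].mean(1).astype(int))
E
python3 st.py; python3 ins.py
```

```text
t 30.15 pos [0.6108 0.0228 0.1194] yang -6.64 tilt [-0.0026 -0.0001] F [ 0.3  0.9 -3. ] M [-0.173 -0.017  0.03 ] grip 106.82683825492859 op 0.0203 q6 0.032 q1 -0.084 e6 -0.003
N in tool cm [ 1.74035360e+01  1.87380108e-01 -7.72604759e-03]
0.9899912476539612 0 0
20 [135 133 129  99  60  99  98  67  94 101 101 101 102 103 102] [ 98  87  60  60  62  62  60  61  67  84 127 130 129]
100 [121 127 124 124 125 133 126  85  53  59  64  67  67  66  67] [ 86  86  85  85  86  87 108 145 149 130 128 129 121]
180 [102 102 103 102 102 117 120 119 103 103 102 103 103 102 126] [102 101 102 102 103 103 102 102 102 118 141 147 104]
[ 90  84  83  85 101 128 128 128 128 128 127 128 128 127 127 127 127 128
 128 127 127 127 127 128 128 127 128  75  63  64]
```

{"name": "servo_tool", "arguments": {
  "increments": [
    [[1.8, 0, 0.2, 0.6, 0], [1.8, 0, 0.2, 1.2, 0], [1.8, 0, 0.2, 1.5, 0], [1.8, 0, 0.2, 1.5, 0], [1.8, 0, 0.2, 1.5, 0]]
  ]
}}

```text
t: 30.7
tool_pos: [0.6141, 0.023, 0.1056]
tool_rot: [-2.346, -2.089, 0.0]
contact_force: [-0.4, -1.3, -2.9]
opening: 0.0207
grip_force: 106.8
```

{"name": "servo_tool", "arguments": {
  "increments": [
    [[1.8, 0.8, 0, 0, 0], [1.8, 1.6, 0, 0, 0], [1.8, 2.4, 0, 0, 0], [1.8, 3.0, 0, 0, 0], [1.8, 3.5, 0, 0, 0]]
  ]
}}

```text
t: 31.2
tool_pos: [0.6183, 0.0586, 0.1058]
tool_rot: [2.345, 2.09, -0.001]
contact_force: [-0.2, -0.3, -1.9]
opening: 0.0202
grip_force: 106.8
```

```bash
python3 st.py; python3 arc.py
```

```text
t 31.2 pos [0.6183 0.0586 0.1058] yang -6.57 tilt [-0.0001 -0.0005] F [-0.2 -0.3 -1.9] M [-0.223  0.165  0.136] grip 106.80305242538452 op 0.0202 q6 0.09 q1 -0.025 e6 0.047
r 0.13767800900852842 ang -96.06540583763703
N in tool [ 1.37672547e+01 -1.22431210e-01 -7.07889313e-03]
```

Lined up as before (N at −0.12 cm sideways), with 3.4 cm still to insert.

{"name": "servo_tool", "arguments": {
  "increments": [
    [[1.8, 0.7, 0, 0, 0], [1.8, 1.4, 0, 0, 0], [1.8, 2.1, 0, 0, 0], [1.8, 2.7, 0, 0, 0], [1.8, 3.2, 0, 0, 0]]
  ]
}}

```text
t: 31.7
tool_pos: [0.6219, 0.0902, 0.1057]
tool_rot: [-2.346, -2.09, 0.001]
contact_force: [-1.6, -0.3, -2.9]
opening: 0.0203
grip_force: 106.8
```

{"name": "servo_tool", "arguments": {
  "increments": [
    [[1.8, 0.2, 0, 0, 0], [1.8, 0.2, 0, 0.2, 0], [1.8, 0.2, 0, 0.2, 0]]
  ],
  "newtons": 120
}}

```text
t: 32.0
tool_pos: [0.622, 0.0917, 0.1035]
tool_rot: [-2.346, -2.089, 0.0]
contact_force: [-0.6, 0.6, -2.4]
opening: 0.0204
grip_force: 106.8
```

```bash
python3 st.py; python3 arc.py
```

```text
t 32.0 pos [0.622  0.0917 0.1035] yang -6.64 tilt [-0.0003  0.0002] F [-0.6  0.6 -2.4] M [-0.029  0.142  0.049] grip 106.8072760105133 op 0.0204 q6 0.144 q1 0.028 e6 0.065
r 0.10438052077302361 ang -95.91178975546234
N in tool [ 1.04372091e+01 -1.32634612e-01  2.22102044e-03]
```

{"name": "servo_tool", "arguments": {
  "increments": [
    [[1.8, 0.05, -1.01, 0, 5.6], [1.8, 0.2, -2.02, 0, 11.2], [1.8, 0.44, -3.01, 0, 16.8], [1.8, 0.78, -3.96, 0, 22.4], [1.8, 1.22, -4.88, 0, 28]]
  ]
}}

```text
t: 32.5
tool_pos: [0.5767, 0.1087, 0.1046]
tool_rot: [2.778, 1.457, 0.006]
contact_force: [5.0, -1.3, -4.5]
opening: 0.0207
grip_force: 107.7
```

{"name": "servo_tool", "arguments": {
  "increments": [
    [[1.8, 0, 0, 0, 0], [1.8, 0, 0, 0, 0]]
  ]
}}

```text
t: 32.7
tool_pos: [0.5764, 0.1089, 0.1044]
tool_rot: [2.777, 1.463, 0.004]
contact_force: [4.8, -0.9, -5.0]
opening: 0.0202
grip_force: 107.4
```

```bash
python3 st.py; python3 arc.py
```

```text
t 32.7 pos [0.5764 0.1089 0.1044] yang -34.43 tilt [ 0.0036 -0.0012] F [ 4.8 -0.9 -5. ] M [-0.361 -0.587  1.083] grip 107.35077236196958 op 0.0202 q6 0.662 q1 0.06 e6 1.133
r 0.10340426687098385 ang -123.0871965376302
N in tool [ 1.03375797e+01 -2.42425112e-01  1.00241249e-02]
```

{"name": "servo_tool", "arguments": {
  "increments": [
    [[1.8, 0.02, 0.6, 0, -3.3], [1.8, 0.08, 1.27, 0, -7], [1.8, 0.08, 1.27, 0, -7], [1.8, 0.08, 1.27, 0, -7]]
  ]
}}

```text
t: 33.1
tool_pos: [0.5855, 0.1035, 0.1034]
tool_rot: [-2.687, -1.624, 0.001]
contact_force: [-0.7, 3.5, -3.0]
opening: 0.0203
grip_force: 107.0
```

```bash
python3 st.py; python3 arc.py
```

```text
t 33.1 pos [0.5855 0.1035 0.1034] yang -27.71 tilt [-0.0016  0.0017] F [-0.7  3.5 -3. ] M [0.588 0.26  0.371] grip 106.9927990436554 op 0.0203 q6 0.532 q1 0.049 e6 0.321
r 0.10350367132995225 ang -117.21340818281709
N in tool [ 1.03499806e+01 -8.91279815e-02  7.54962032e-03]
```

{"name": "servo_tool", "arguments": {
  "increments": [
    [[1.8, 0, 0.1, 0, -2], [1.8, 0, 0.2, 0, -4], [1.8, 0, 0.2, 0, -4]]
  ]
}}

```text
t: 33.4
tool_pos: [0.5896, 0.1015, 0.1046]
tool_rot: [2.629, 1.714, 0.007]
contact_force: [5.1, 1.1, -5.2]
opening: 0.0205
grip_force: 106.8
```

```bash
python3 st.py; python3 arc.py
```

```text
t 33.4 pos [0.5896 0.1015 0.1046] yang -23.8 tilt [ 0.0051 -0.0002] F [ 5.1  1.1 -5.2] M [-0.068 -0.689 -0.42 ] grip 106.80799665075028 op 0.0205 q6 0.462 q1 0.046 e6 -0.546
r 0.1034555372742513 ang -114.70389940399613
N in tool [10.34425041  0.16294591  0.02034776]
```

{"name": "servo_tool", "arguments": {
  "increments": [
    [[1.8, 0, 0, 0, 2], [1.8, 0, 0, 0, 2], [1.8, 0, 0, 0, 2]]
  ]
}}

```text
t: 33.7
tool_pos: [0.588, 0.1022, 0.1039]
tool_rot: [-2.659, -1.673, -0.002]
contact_force: [1.0, 3.2, -3.9]
opening: 0.0205
grip_force: 106.8
```

```bash
python3 st.py; python3 arc.py
```

```text
t 33.7 pos [0.588  0.1022 0.1039] yang -25.65 tilt [0.0008 0.0007] F [ 1.   3.2 -3.9] M [ 0.49  -0.082  0.045] grip 106.84392213821411 op 0.0205 q6 0.495 q1 0.047 e6 0.019
r 0.1034994131943956 ang -115.67494954279064
N in tool [1.03499354e+01 4.88953183e-03 9.98193626e-03]
```

{"name": "servo_tool", "arguments": {
  "increments": [
    [[1.8, 0, 0.36, 0, -2], [1.8, 0.03, 0.72, 0, -4], [1.8, 0.03, 0.72, 0, -4]]
  ]
}}

```text
t: 34.0
tool_pos: [0.5947, 0.0993, 0.1039]
tool_rot: [-2.599, -1.765, -0.001]
contact_force: [0.5, 3.3, -4.6]
opening: 0.0204
grip_force: 106.8
```

```bash
python3 st.py; python3 arc.py
```

```text
t 34.0 pos [0.5947 0.0993 0.1039] yang -21.64 tilt [0.0005 0.0005] F [ 0.5  3.3 -4.6] M [ 0.494 -0.12   0.113] grip 106.83673739433289 op 0.0204 q6 0.419 q1 0.042 e6 -0.062
r 0.10351910966793958 ang -111.60915935867195
N in tool [ 1.03519072e+01 -5.54431472e-03  6.87780372e-03]
```

{"name": "servo_tool", "arguments": {
  "increments": [
    [[1.8, -0.3, 0, 0, 0], [1.8, -0.6, 0, 0, 0], [1.8, -0.9, 0, 0, 0]]
  ]
}}

```text
t: 34.3
tool_pos: [0.5916, 0.0917, 0.1045]
tool_rot: [2.598, 1.765, 0.004]
contact_force: [1.9, 2.2, -1.5]
opening: 0.0204
grip_force: 107.0
```

```bash
python3 st.py; python3 arc.py
```

```text
t 34.3 pos [0.5916 0.0917 0.1045] yang -21.62 tilt [0.0021 0.001 ] F [ 1.9  2.2 -1.5] M [ 0.54  -0.142  0.101] grip 107.03861117362976 op 0.0204 q6 0.406 q1 0.029 e6 0.099
r 0.11165176447838089 ang -111.6325456611807
N in tool [1.11651600e+01 2.91421855e-03 1.89178759e-02]
```

Sliding free with only about 2 N, so I'll draw it all the way off and lift.

{"name": "servo_tool", "arguments": {
  "increments": [
    [[1.8, -0.6, 0, 0, 0], [1.8, -1.3, 0, 0, 0], [1.8, -2.1, 0, 0, 0], [1.8, -3, 0, 0, 0], [1.8, -4, 0, 0, 0]]
  ]
}}

```text
t: 34.8
tool_pos: [0.5758, 0.0523, 0.1037]
tool_rot: [2.599, 1.764, -0.001]
contact_force: [-0.5, 0.1, -1.7]
opening: 0.0201
grip_force: 107.0
```

```bash
python3 st.py
```

```text
t 34.8 pos [0.5758 0.0523 0.1037] yang -21.66 tilt [-0.0006 -0.0005] F [-0.5  0.1 -1.7] M [-0.139 -0.009 -0.   ] grip 106.98537826538086 op 0.0201 q6 0.34 q1 -0.038 e6 0.144
```

{"name": "servo_tool", "arguments": {
  "increments": [
    [[1.8, -1.5, 0, 0, 0], [1.8, -3, 0, 0, 0], [1.8, -4, 0, -1, 0], [1.8, -5, 0, -3, 0], [1.8, -6, 0, -5, 0]]
  ]
}}

```text
t: 35.3
tool_pos: [0.5536, -0.0033, 0.1547]
tool_rot: [-2.599, -1.764, 0.001]
contact_force: [0.4, 0.7, -2.5]
opening: 0.0198
grip_force: 106.9
```

{"name": "servo_tool", "arguments": {
  "increments": [
    [[1.8, 0, 0, 0, 0], [1.8, 0, 0, 0, 0]]
  ]
}}

```text
t: 35.5
tool_pos: [0.5545, -0.0026, 0.1545]
tool_rot: [2.599, 1.764, 0.002]
contact_force: [-0.5, 0.2, -3.5]
opening: 0.0205
grip_force: 107.0
```

```bash
python3 st.py;  python3 - <<'E'
from h import *
o=ctrl.get_obs(); R=cv2.Rodrigues(o['tool_rot'])[0]; print(R.T@(np.array([.4787,-.1475,.0224])-o['tool_pos'])*100)
E
```

```text
t 35.5 pos [ 0.5545 -0.0026  0.1545] yang -21.67 tilt [0.0018 0.0001] F [-0.5  0.2 -3.5] M [-0.124  0.036  0.042] grip 107.00414657592773 op 0.0205 q6 0.239 q1 -0.139 e6 -0.003
[-16.2762512   -1.71801957  13.20014447]
```

{"name": "servo_tool", "arguments": {
  "increments": [
    [[1.8, -4, -0.4, 0, -4], [1.8, -8, -0.8, 0, -8], [1.8, -12, -1.2, 0, -12], [1.8, -15, -1.6, 0, -16], [1.8, -16.3, -1.7, 0, -18.4]]
  ]
}}

```text
t: 36.0
tool_pos: [0.4765, -0.1488, 0.1522]
tool_rot: [-2.281, -2.157, 0.002]
contact_force: [0.0, -0.0, -3.3]
opening: 0.0203
grip_force: 106.9
```

{"name": "servo_tool", "arguments": {
  "increments": [
    [[1.8, 0, 0, 3, 0], [1.8, 0, 0, 7, 0], [1.8, 0, 0, 10, 0], [1.8, 0, 0, 11.8, 0], [1.8, 0, 0, 12.2, 0]]
  ]
}}

```text
t: 36.5
tool_pos: [0.4753, -0.1457, 0.0276]
tool_rot: [-2.277, -2.153, 0.004]
contact_force: [-0.8, 0.7, -2.7]
opening: 0.0202
grip_force: 106.9
```

{"name": "servo_tool", "arguments": {
  "increments": [
    [[1.8, 0, 0, 0, 0], [1.8, 0, 0, 0, 0], [1.8, 0, 0, 0, 0]]
  ]
}}

```text
t: 36.8
tool_pos: [0.4796, -0.148, 0.0334]
tool_rot: [2.281, 2.156, 0.002]
contact_force: [0.2, -0.5, -2.1]
opening: 0.0205
grip_force: 106.9
```

```bash
python3 st.py
```

```text
t 36.8 pos [ 0.4796 -0.148   0.0334] yang -3.22 tilt [ 0.0027 -0.0012] F [ 0.2 -0.5 -2.1] M [-0.146  0.022  0.005] grip 106.90168976783752 op 0.0205 q6 -0.392 q1 -0.448 e6 -0.0
```

{"name": "servo_tool", "arguments": {
  "increments": [
    [[1.8, 0, 0, 0.4, 0], [1.8, 0, 0, 0.8, 0], [1.8, 0, 0, 1.0, 0], [1.8, 0, 0, 1.0, 0]]
  ]
}}

```text
t: 37.2
tool_pos: [0.4784, -0.1476, 0.0218]
tool_rot: [-2.283, -2.158, -0.0]
contact_force: [0.0, 0.4, -1.1]
opening: 0.0201
grip_force: 107.2
```

```bash
python3 st.py
```

```text
t 37.2 pos [ 0.4784 -0.1476  0.0218] yang -3.24 tilt [0.0001 0.0001] F [ 0.   0.4 -1.1] M [-0.033 -0.017  0.022] grip 107.16284394264221 op 0.0201 q6 -0.392 q1 -0.448 e6 0.0
```

On the bench. Now I'll open, lift, return over the nut and measure it.

{"name": "servo_tool", "arguments": {
  "increments": [
    [[3, 0, 0, 0, 0], [6, 0, 0, 0, 0], [8.5, 0, 0, 0, 0], [8.5, 0, 0, 0, 0], [8.5, 0, 0, 0, 0]]
  ]
}}

```text
t: 37.7
tool_pos: [0.4785, -0.1476, 0.022]
tool_rot: [2.283, 2.158, 0.0]
contact_force: [0.5, 0.3, -0.1]
opening: 0.0845
grip_force: 0.0
```

{"name": "servo_tool", "arguments": {
  "increments": [
    [[8.5, 0, 0, -2, 0], [8.5, 0, 0, -6, 0], [8.5, 0, 0, -11, 0], [8.5, 0, 0, -16, 0], [8.5, 0, 0, -20, 0]]
  ]
}}

```text
t: 38.2
tool_pos: [0.4788, -0.1477, 0.2252]
tool_rot: [2.281, 2.156, 0.002]
contact_force: [0.3, 0.1, -0.1]
opening: 0.0852
grip_force: 0.0
```

{"name": "servo_tool", "arguments": {
  "increments": [
    [[8.5, 4, 1, -4, 0], [8.5, 8, 3, -5, 0], [8.5, 12, 5, -5, 0], [8.5, 16, 7, -5, 0], [8.5, 20, 8, -5, 0]]
  ]
}}

```text
t: 38.7
tool_pos: [0.5705, 0.0494, 0.2721]
tool_rot: [2.283, 2.158, 0.001]
contact_force: [0.2, -0.6, -0.6]
opening: 0.0849
grip_force: 0.0
```

{"name": "servo_tool", "arguments": {
  "increments": [
    [[8.5, 4, 1.5, 0, 0], [8.5, 8, 3, 0, 0], [8.5, 12, 4.5, 0, 0], [8.5, 15, 5.5, 0, 0], [8.5, 15, 5.5, 0, 0]]
  ]
}}

```text
t: 39.2
tool_pos: [0.6332, 0.1977, 0.271]
tool_rot: [-2.278, -2.162, -0.0]
contact_force: [-0.7, 0.5, -0.8]
opening: 0.085
grip_force: 0.0
```

{"name": "servo_tool", "arguments": {
  "increments": [
    [[8.5, 0, 0, 0, 0], [8.5, 0, 0, 0, 0], [8.5, 0, 0, 0, 0]]
  ]
}}

```text
t: 39.5
tool_pos: [0.6327, 0.1932, 0.272]
tool_rot: [2.285, 2.156, -0.0]
contact_force: [-0.3, -0.9, 0.0]
opening: 0.0851
grip_force: 0.0
```

```bash
python3 -c "
from h import *
snap('wrist','w10')"; python3 st.py; python3 hexfit.py w10
```

```text
t 39.55 pos [0.6327 0.1932 0.272 ] yang -3.31 tilt [ 0.0001 -0.0001] F [-0.3 -0.3  0.4] M [-0.088  0.019  0.009] grip 0.0 op 0.085 q6 0.242 q1 0.184 e6 -0.001
w10 2786 iou 0.9879261363636364 c [632.25723758 194.9167238 ] phase 16.02442220838263
```

The fit gives 84° past finger-tight. To be sure the seal did not unwind while I took the spanner off, I'll check with the fingers in the tightening direction.

{"name": "servo_tool", "arguments": {
  "increments": [
    [[8.5, 0.2, 0, 5, 5], [8.5, 0.2, 0, 10, 10.7], [8.5, 0.2, 0, 14, 10.7], [8.5, 0.2, 0, 16, 10.7], [8.5, 0.2, 0, 16.5, 10.7]]
  ],
  "newtons": 40
}}

```text
t: 40.05
tool_pos: [0.6305, 0.195, 0.1027]
tool_rot: [-2.473, -1.932, 0.01]
contact_force: [-1.6, 0.3, -0.1]
opening: 0.0854
grip_force: 0.0
```

{"name": "servo_tool", "arguments": {
  "increments": [
    [[8.5, 0, 0, 0, 0], [4, 0, 0, 0, 0], [4, 0, 0, 0, 0], [4, 0, 0, 0, 0], [4, 0, 0, 0, 0]]
  ]
}}

```text
t: 40.55
tool_pos: [0.6334, 0.1967, 0.1094]
tool_rot: [2.474, 1.936, 0.002]
contact_force: [-3.7, -1.4, 6.3]
opening: 0.0452
grip_force: 41.6
```

{"name": "servo_tool", "arguments": {
  "increments": [
    [[4, 0, 0, 0, 0], [4, 0, 0, 0, 0]]
  ]
}}

```text
t: 40.75
tool_pos: [0.6334, 0.1967, 0.1094]
tool_rot: [2.474, 1.936, 0.002]
contact_force: [-3.7, -1.2, 6.5]
opening: 0.045
grip_force: 41.6
```

```bash
python3 st.py
```

```text
t 40.75 pos [0.6334 0.1967 0.1094] yang -13.93 tilt [0.001  0.0006] F [-3.7 -1.2  6.5] M [-0.06   0.652 -0.03 ] grip 41.61697268486023 op 0.045 q6 0.432 q1 0.189 e6 -0.055
```

{"name": "servo_tool", "arguments": {
  "increments": [
    [[4, 0, 0, 0, 2], [4, 0, 0, 0, 2]]
  ]
}}

```text
t: 40.95
tool_pos: [0.6334, 0.1967, 0.1094]
tool_rot: [2.508, 1.891, 0.002]
contact_force: [-4.4, -0.6, 5.5]
opening: 0.045
grip_force: 41.5
```

```bash
python3 st.py
```

```text
t 40.95 pos [0.6334 0.1967 0.1094] yang -15.95 tilt [0.0012 0.0005] F [-4.4 -0.6  5.5] M [-0.074  0.665 -0.084] grip 41.53135120868683 op 0.045 q6 0.467 q1 0.189 e6 0.059
```

{"name": "servo_tool", "arguments": {
  "increments": [
    [[4, 0, 0, 0, 2], [4, 0, 0, 0, 2]]
  ]
}}

```text
t: 41.15
tool_pos: [0.6334, 0.1967, 0.1094]
tool_rot: [2.539, 1.849, 0.002]
contact_force: [-3.6, -1.4, 5.4]
opening: 0.045
grip_force: 41.5
```

```bash
python3 st.py
```

```text
t 41.15 pos [0.6334 0.1967 0.1094] yang -17.86 tilt [0.0013 0.0001] F [-3.6 -1.4  5.4] M [-0.048  0.645  0.388] grip 41.488105058670044 op 0.045 q6 0.501 q1 0.189 e6 0.52
```

There were a few degrees of slack, so I'll continue to firm resistance.

{"name": "servo_tool", "arguments": {
  "increments": [
    [[4, 0, 0, 0, 2], [4, 0, 0, 0, 2]]
  ]
}}

```text
t: 41.35
tool_pos: [0.6335, 0.1967, 0.1094]
tool_rot: [2.568, 1.807, 0.002]
contact_force: [-3.1, -1.2, 5.4]
opening: 0.0447
grip_force: 41.5
```

```bash
python3 st.py
```

```text
t 41.35 pos [0.6335 0.1967 0.1094] yang -19.73 tilt [ 0.0015 -0.0004] F [-3.1 -1.2  5.4] M [-0.108  0.666  1.078] grip 41.47623538970947 op 0.0447 q6 0.534 q1 0.189 e6 1.235
```

{"name": "servo_tool", "arguments": {
  "increments": [
    [[4, 0, 0, 0, 1.5], [4, 0, 0, 0, 1.5]]
  ]
}}

```text
t: 41.55
tool_pos: [0.6334, 0.1965, 0.1094]
tool_rot: [2.59, 1.775, 0.001]
contact_force: [-4.3, -0.4, 5.7]
opening: 0.0449
grip_force: 41.7
```

```bash
python3 st.py
```

```text
t 41.55 pos [0.6334 0.1965 0.1094] yang -21.15 tilt [ 0.0015 -0.0013] F [-4.3 -0.4  5.7] M [-0.227  0.671  1.46 ] grip 41.7207133769989 op 0.0449 q6 0.559 q1 0.189 e6 1.55
```

{"name": "servo_tool", "arguments": {
  "increments": [
    [[4, 0, 0, 0, -2.5], [4, 0, 0, 0, -2.5], [8.5, 0, 0, 0, -2.5], [8.5, 0, 0, 0, -2.5], [8.5, 0, 0, 0, -2.5]]
  ]
}}

```text
t: 42.05
tool_pos: [0.6331, 0.1963, 0.1069]
tool_rot: [2.557, 1.826, 0.001]
contact_force: [-0.2, 0.2, -0.1]
opening: 0.0845
grip_force: 0.0
```

{"name": "servo_tool", "arguments": {
  "increments": [
    [[8.5, 0, 0, 0, 0], [8.5, 0, 0, -4, 0], [8.5, 0, 0, -8, 0], [8.5, 0, 0, -12, 0], [8.5, 0, 0, -16, 0]]
  ]
}}

```text
t: 42.55
tool_pos: [0.6328, 0.1962, 0.2681]
tool_rot: [-2.557, -1.826, 0.0]
contact_force: [-0.1, 0.0, -0.4]
opening: 0.0848
grip_force: 0.0
```

{"name": "servo_tool", "arguments": {
  "increments": [
    [[8.5, 0, 0, 0, 0], [8.5, 0, 0, 0, 0], [8.5, 0, 0, 0, 0], [8.5, 0, 0, 0, 0]]
  ]
}}

```text
t: 42.95
tool_pos: [0.632, 0.1961, 0.2641]
tool_rot: [-2.555, -1.825, 0.006]
contact_force: [1.1, -0.5, -0.1]
opening: 0.0855
grip_force: 0.0
```

```bash
python3 st.py
python3 - <<'E'
from h import *
snap('wrist','w11'); snap('top','t11')
a=cv2.imread('pics/top0.png',0);b=cv2.imread('pics/t11.png',0)
for (x0,y0,x1,y1) in [(385,243,425,288),(425,255,480,280),(280,280,365,310),(150,150,215,208)]:
    r=cv2.matchTemplate(b,a[y0:y1,x0:x1],cv2.TM_CCOEFF_NORMED);_,v,_,p=cv2.minMaxLoc(r);print((x0,y0),v,p[0]-x0,p[1]-y0)
E
python3 hexfit.py w11
```

```text
t 42.95 pos [0.632  0.1961 0.2641] yang -18.93 tilt [-0.0041 -0.0008] F [ 1.1 -0.5 -0.1] M [-0.046  0.008  0.026] grip 0.0 op 0.0855 q6 0.519 q1 0.188 e6 0.0
(385, 243) 0.9534651041030884 0 0
(425, 255) 0.9923509359359741 0 0
(280, 280) 0.5950990319252014 112 -30
(150, 150) 0.9815123081207275 0 0
w11 2906 iou 0.9850644942294636 c [632.12974761 194.95868791] phase 12.359609123833405
```

```bash
python3 -c "
from station import ctrl
print(ctrl.finish_job())"
```

```text
the job is handed in; nothing more can be done
None
```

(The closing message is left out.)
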